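Stand the oil bottle back under the shelf and clip its keeper bar

ROBOT

A 7-joint arm with a two-finger parallel gripper is mounted at the origin on the work surface. World frame = base frame: x ahead of the robot, y to its left, z up, the work surface at z = 0. Lengths are in m, angles in rad, forces in N, time in s.
With the tool pointing down it reaches from about 0.4 to 0.85 m from the base axis. Payload 10.4 kg.
Tool frame: the origin (TCP) lies between the finger pads; the fingertips stand manip.tip_extent ahead of it and the grasp point (between the pads) lies 6 mm ahead of it (manip.tip_extent is the distance from the TCP to the fingertips, in m); z points along the fingers, y is the line along which they close (so a half turn about z gives the same grasp; the last joint's range is limited). The gripper opens to 85 mm and grips with 20 to 120 N. Pads are 22 mm wide; open, the fingers measure 114 mm over their backs; the gripper's body (76 mm by 85 mm) begins 54 mm behind the grasp point. The pads swing forward as they close: fully open they stand 13 mm farther back than shut.
Start: joints at [1.324, 0.332, -0.065, 1.46, 0.022, 1.35, -0.088], TCP at [0.139, -0.609, 0.256] pointing down, gripper open.
Joint ranges: [-2.6, 2.6], [-0.5, 2.12], [-1.47, 1.34], [0.16, 2.42], [-1.27, 4.41], [0.06, 2.06], [-2.6, 2.6]. Speed limits (rad/s): [2.22, 2.22, 2.79, 2.79, 3.14, 3.14, 3.14].

INTERFACE

Orientations are given as a unit quaternion [x, y, z, w].
In Python, from workcell import get_obs, optics, workorder, manip gives the robot as it stands.
- The arm moves only by the tool jog_arm, never from a script. Its argument "increments" is a list of rows, each a list of 7 numbers: the shift along the tool's x, y, z in m, then the turn, a rotation vector about the tool's x, y, z in rad, then the opening, from -1 (shut) to 1 (fully open). A call has 1 to 5 rows; each row is the pose to reach, as a shift and turn from the pose commanded when the call began, along the tool's axes at that moment; what a row does not reach only later rows make up. A row lasts 1/12 s, in which the tool goes at most 41.7 mm and 7.16 degrees, less where a joint would pass 70% of its speed; a pose out of reach is approached as far as the arm can. A call with a gripper value outside its range is refused whole. The fingers move at their own pace and stop on an object; "grip_force" is the grip in N (left out, the last holds). Time passes only in rows, so rows that repeat a pose let the fingers close. It gives the time, the measured TCP pose, the force, the opening and the grip force at its end, in the units of the state.
- get_obs(): the state, without advancing time (a new reading comes with each control period).
- optics.camera(name): name is "scene" or "top" or "wrist"; returns a dict with "color" (384x512x3 uint8, red, green, blue), "depth" (384x512 float32, m along the optical axis (not along the pixel's ray), 0 where there is no reading), "K" (3x3 intrinsics, pixels), "R" (3x3) and "t" (3): a world point X has camera coordinates R X + t. Camera axes: x right, y down, z forward; pixel columns grow to the right and rows downward; lengths in m; the calibration is good to about 2 mm. A picture is of the moment at which its call begins.
- workorder.hand_in(): hands the job in; it is judged then, once.
The state is a dict: "clock": time; "joint_pos": joint angles; "joint_velocities": joint speeds; "tau": joint torques, N m; "position": TCP position; "ee_rot": TCP orientation; "ft_force": force on the tool from outside, world axes, zero at the start; "torque": the same for the moment, N m; "grip_width": opening from 0.0 (shut) to 1.0 (fully open); "grasp_force": force on a finger pad.
Only numpy, scipy, OpenCV 4.12 (cv2) and the standard library are available. Lean on these libraries where they do the work, as an engineer would, in place of code of your own. Each camera call takes 0.05 s, during which the arm holds its last target. There are 200 camera calls.

TASK

Put the oil bottle away: lift it from its sloped cradle and set it gently upright on the ledge of the plywood station, under the overhead board and midway between the can and the jar, letting go only once it is standing. Then take the aluminium bar from the V-blocks and push it down past the two sprung jaws at the front of the ledge until it sits fully home in both fork clips, centred, with the jaws sprung back over it. Do not knock over or shove the can, the jar or the tools on the bench.

Things in the scene. Friction and masses are not known exactly. Their poses are not given: they have to be found in the camera images.
- bottle: grey plastic oil bottle with black cap, 164 mm tall; round body 52 mm in diameter from the base to 118 mm up, then a shoulder to a 28 mm cap; 0.35 kg or so. It starts leaning 40 degrees from vertical in the cradle, its cap away from the robot. Origin: centre of its base; z runs along its axis to the cap.
- bar: keeper bar: plain aluminium rod 18 mm in diameter, 200 mm long with black ends, about 0.15 kg, lying level in two V-blocks with its axis 45 mm above the bench. Origin: its middle, on the axis; x runs along the bar (either end is the same).
- bay (a point): where the bottle's base belongs on the ledge, midway between can and jar, 20 mm above the bench. x points to the back of the station (away from the robot), y left along the ledge, z up. The overhead board, underside 275 mm above the bench, spans x = -30 to 40 mm and y = +-150 mm about this point; two posts at x = 93, y = +-142 mm carry it.
- clip_seat (a point): midway between the two fork clips, at the bar's axis when fully home: 55 mm above the bench, 90 mm in front of the bay. x to the station's back, y along the seated bar. Clips at y = +-75 mm, 14 mm wide along the bar: an upright slot 31 mm wide with a V bottom, open at the top 35 mm above this point. The bar must push both jaws aside (6 to 15 N in all).
- jaw_left (a joint): 21 mm steel jaw of the left (+y) clip, hinged in its front prong 29 mm above clip_seat, sloping 40 degrees down into the slot. 0 closed, 0.87 rad folded down and open; a spring shuts it, also above the seated bar.
- jaw_right (a joint): the same jaw of the right (-y) clip: 0 closed, 0.87 rad folded down and open; sprung shut.
- station: the fixed plywood station. Origin: on the bench under the middle of its 20 mm thick ledge board, 15 mm in front of the bay; x to its back, y left, z up. The ledge reaches from x = -110 to 120 mm and 150 mm to each side. Yellow bins stand on the overhead board.
- cradle: fixed steel cradle in which the bottle leans: base 180 x 70 mm, a foot plate and two 10 mm rails under the bottle, 40 mm wide over both. x is the way the bottle's cap leans; origin on the bench at its middle.
- vrest: fixed steel rest with two V-blocks, 24 mm wide, at x = +-60 mm, their tops 46 mm above the bench; x along the bar; origin on the bench at its middle.
- can: bystander: steel can, 60 mm in diameter, 120 mm tall, standing on the ledge left of the bay, about 107 mm away. Origin: centre of its base.
- jar: bystander: clear jar with black lid, 64 mm in diameter, 95 mm tall, standing on the ledge right of the bay, about 107 mm away. Origin: centre of its base.
- screwdriver: bystander: screwdriver, about 200 mm long, lying on the bench in front of the station, left. Origin near its middle; x along it.
- wrench: bystander: wrench, about 180 mm long, lying on the bench in front of the station, right. Origin near its middle; x along it.

How it is judged:
By the outcome, as a careful person would: the job done as asked, in the order asked, and still so for the second after the job is handed in, with the robot touching nothing.
It also fails if it takes over 69 s, if anything falls off the work surface, if the arm or the gripper's body presses on something with over 40 N, if the wrist force passes 120 N, or if a joint passes its speed limit or range.

## Working session

There is one attempt and no reset: what is moved stays moved. The work goes in short steps, Python scripts to look and compute and a tool call to move; the robot and the scene stay as the last step left them, time stands still between calls to the robot, and variables do not carry over. Pictures are saved under pics/ and viewed, at most 13 in all, crops included, and the job is handed in when it is done.

Besides the shell and the picture viewer there is one more tool, called after ">>>" by a JSON object that holds its "fn" and its "kwargs". jog_arm: Moves the arm, as the interface text tells. Its arguments: {"type":"object","properties":{"increments":{"type":"array"},"grip_force":{"type":"number"}},"required":["increments"]}

```bash
ls; mkdir -p pics
python3 - <<'E'
from workcell import get_obs, optics, workorder, manip
import cv2,numpy as np
print(manip.tip_extent, get_obs())
for n in ["scene","top"]:
    c=optics.camera(n); cv2.imwrite(f"pics/{n}0.png",c["color"][:,:,::-1]); np.savez(f"{n}0.npz",**c)
    print(n,c["K"],c["R"],c["t"])
E
```

```text
pics
0.025 {'clock': 0.0, 'joint_pos': array([ 1.32435708,  0.33289808, -0.06468125,  1.46093632,  0.0216149 ,
        1.34992251, -0.08849322]), 'joint_velocities': array([-0.00153593, -0.00017529, -0.00058468,  0.00124452,  0.00039821,
       -0.00029571, -0.00056271]), 'tau': array([-1.48836352e-03, -6.25450587e+01,  4.81970957e-02, -3.91607845e+01,
        1.61367684e-02,  9.84110346e-03,  6.80184758e-05]), 'position': array([ 0.13863816, -0.60907613,  0.2555019 ]), 'ee_rot': array([ 9.93742528e-01,  1.11692654e-01, -1.26093226e-04, -7.23289866e-04]), 'ft_force': array([ 0.24212338, -0.27670845, -0.45949342]), 'torque': array([ 0.00725229, -0.02723962,  0.00611608]), 'grasp_force': 0.0, 'grip_width': 0.9981472059154606}
scene [[400.71002349   0.         249.79644612]
 [  0.         400.71002349 197.32138375]
 [  0.           0.           1.        ]] [[-0.8260288   0.56335605 -0.01750416]
 [ 0.44684611  0.63563444 -0.62952158]
 [-0.34351854 -0.52782462 -0.7767858 ]] [ 0.43369693 -0.16879991  1.11494968]
top [[354.03423427   0.         260.11244873]
 [  0.         354.03423427 191.37633825]
 [  0.           0.           1.        ]] [[-1.75617136e-02 -9.99845749e-01  2.55579304e-04]
 [-9.98574489e-01  1.75264973e-02 -5.04163748e-02]
 [ 5.04041186e-02 -1.14061291e-03 -9.98728253e-01]] [0.02779797 0.49032618 0.97349483]
```

View both.

View pics/scene0.png

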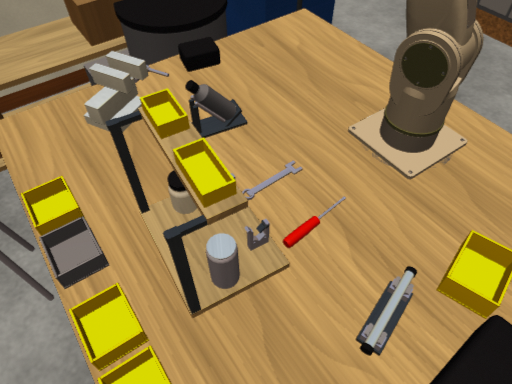

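View pics/top0.png

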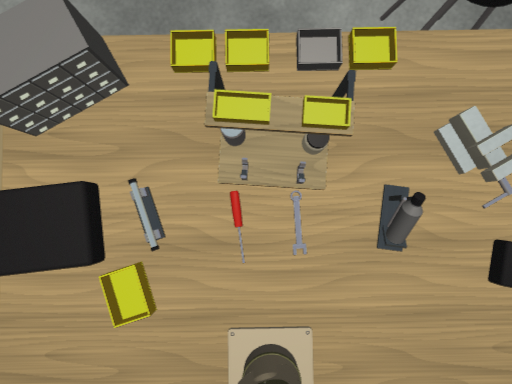

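```bash
cat > h.py <<'E'
import numpy as np,cv2
def load(n): return dict(np.load(n))
def cloud(c):
    v,u=np.indices(c["depth"].shape); d=c["depth"]
    p=np.stack([(u-c["K"][0,2])/c["K"][0,0]*d,(v-c["K"][1,2])/c["K"][1,1]*d,d],-1)
    X=(p-c["t"])@c["R"]; X[d==0]=np.nan
    return X
def box(X,u0,u1,v0,v1,z0,z1):
    P=X[v0:v1,u0:u1].reshape(-1,3); return P[(P[:,2]>z0)&(P[:,2]<z1)]
E
python3 - <<'E'
from h import *
c=load("top0.npz"); X=cloud(c)
s=load("scene0.npz"); S=cloud(s)
print("bench",np.nanmedian(X[270:300,180:220,2]),np.nanmedian(S[150:180,330:345,2]))
P=box(X,120,170,170,260,.040,.07); print("bar",len(P),np.median(P,0),P[:,2].max())
r=cv2.minAreaRect(P[:,:2].astype(np.float32)*1000); print(r)
L=box(X,205,340,120,195,.012,.027); r=cv2.minAreaRect(L[:,:2].astype(np.float32)*1000); print("ledge",len(L),np.median(L[:,2]),r,cv2.boxPoints(r))
for a,b in((238,254),(293,309)):
    C=box(X,a,b,155,185,.05,.12); print("clip",len(C),C.min(0),C.max(0),C.mean(0))
B=box(X,200,360,85,140,.255,.30); r=cv2.minAreaRect(B[:,:2].astype(np.float32)*1000); print("board",len(B),np.median(B[:,2]),cv2.boxPoints(r))
for n,a,b,e,f,lo,hi in(("can",215,250,120,150,.11,.135),("jar",300,332,125,155,.10,.13)):
    C=box(X,a,b,e,f,lo,hi); print(n,len(C),C.min(0),C.max(0))
for n,a,b,e,f,lo,hi in(("can",200,245,225,290,.03,.133),("jar",165,205,165,215,.03,.117)):
    C=box(S,a,b,e,f,lo,hi); print(n,"S",len(C),C.min(0),C.max(0))
for nm,W in(("top",X[180:255,370:430]),("scene",S[75:140,180:250])):
    P=W.reshape(-1,3); P=P[P[:,2]>.045]; print("bottle",nm,len(P),P.min(0),P.max(0)); 
    m=P.mean(0); _,_,V=np.linalg.svd(P-m,full_matrices=False); print(m,V[0])
K=box(X,370,430,180,255,.003,.02); print("cradle",cv2.minAreaRect(K[:,:2].astype(np.float32)*1000))
E
```

```text
bench 0.0007827787060411069 -0.000861841142237826
bar 645 [0.43387078 0.33040771 0.05247095] 0.06058714876558062
((432.83636474609375, 332.54656982421875), (199.67462158203125, 35.33922576904297), 18.471546173095703)
ledge 4860 0.020869136878766438 ((567.640380859375, -17.064056396484375), (300.5453186035156, 181.7824249267578), 86.13236236572266) [[ 466.82     -160.86371 ]
 [ 648.1884   -173.12524 ]
 [ 668.46075   126.735596]
 [ 487.09235   138.99713 ]]
clip 116 [0.52167648 0.05131443 0.05005204] [0.57311215 0.06790691 0.10120948] [0.54693334 0.05915407 0.08076191]
clip 126 [ 0.50930103 -0.0980811   0.050029  ] [ 0.56282407 -0.07921159  0.10084257] [ 0.53443696 -0.08933743  0.08006726]
board 4203 0.2950746207702895 [[ 587.31116 -170.28043]
 [ 701.0261  -176.67441]
 [ 717.8679   122.853  ]
 [ 604.15295  129.24698]]
can 78 [0.61679159 0.05707866 0.11016249] [0.6406321  0.11372146 0.13436691]
jar 263 [ 0.59364373 -0.15652181  0.10102919] [ 0.62811872 -0.10131965  0.12053722]
can S 854 [0.5721878  0.05099353 0.03020213] [0.67719077 0.11832287 0.13276383]
jar S 662 [ 0.61021991 -0.15634669  0.03030114] [ 0.65414749 -0.09479344  0.11693217]
bottle top 1287 [ 0.33106784 -0.37618313  0.04503384] [ 0.47565963 -0.31012047  0.16981281]
[ 0.41014937 -0.34156306  0.10529681] [-0.73449392  0.11896482 -0.66810632]
bottle scene 1616 [ 0.33466115 -0.38112684  0.04503128] [0.63232609 0.00458569 0.32466641]
[ 0.4718598  -0.26746672  0.14924664] [0.48680334 0.69817423 0.52495262]
cradle ((412.79364013671875, -369.6186828613281), (165.70370483398438, 207.5970001220703), 88.34774017333984)
```

```bash
cat > fit.py <<'E'
from h import *
from scipy.optimize import least_squares
c=load("top0.npz"); X=cloud(c); s=load("scene0.npz"); S=cloud(s)
def line(P):
    m=P.mean(0); V=np.linalg.svd(P-m,full_matrices=False)[2]; return m,V[0]
for n,P in(("top",box(X,120,170,170,260,.0485,.065)),("scn",box(S,355,420,260,360,.0485,.065))):
    m,v=line(P); v*=np.sign(v[1]) ; t=(P-m)@v; lo,hi=np.percentile(t,[.5,99.5]); print("bar",n,len(P),"mid",m+v*(lo+hi)/2,"dir",v,"len",hi-lo, "zmax",np.percentile(P[:,2],95))
# ledge edges
for n,W,(a,b,e,f) in(("top",X,(205,340,120,190)),("scn",S,(140,300,150,320))):
    L=box(W,a,b,e,f,.013,.027); e1=[]
    th=np.radians(-3.9); ex=np.array([np.cos(th),np.sin(th)]);ey=np.array([-ex[1],ex[0]])
    x=L[:,:2]@ex;y=L[:,:2]@ey
    fr=[(yy,np.percentile(x[(abs(y-yy)<.004)],2)) for yy in np.arange(-.06,.13,.02) if (abs(y-yy)<.004).sum()>10]
    si=[(xx,np.percentile(y[(abs(x-xx)<.004)],[1,99])) for xx in np.arange(.52,.65,.02) if (abs(x-xx)<.004).sum()>10]
    print("ledge",n,"front",np.round(fr,3).tolist(),"sides",[(round(a,2),b.round(3).tolist()) for a,b in si])
for n,W,bs in(("top",X,((238,254,155,185),(293,309,155,185))),("scn",S,((243,275,215,253),))):
    for q in bs:
        C=box(W,*q,.055,.12); x=C[:,:2]@ex;y=C[:,:2]@ey; print("clip",n,len(C),np.percentile(x,[2,98]),np.percentile(y,[2,50,98]),C[:,2].max())
def circ(P,r):
    f=lambda p:np.hypot(P[:,0]-p[0],P[:,1]-p[1])-r
    o=least_squares(f,P[:,:2].mean(0)+[.01,0],loss="soft_l1",f_scale=.002); return o.x,np.abs(f(o.x)).mean()
print("can",circ(box(S,205,240,245,285,.04,.125),.030)); print("jar",circ(box(S,165,205,180,215,.03,.1),.032))
C=box(S,205,240,230,262,.132,.145);print("cantop",len(C),C.mean(0) if len(C) else 0)
def cyl(P):
    def f(p):
        d=np.array([np.cos(p[2])*np.sin(p[3]),np.sin(p[2])*np.sin(p[3]),np.cos(p[3])]); q=P-np.array([p[0],p[1],.1]); return np.linalg.norm(np.cross(q,d),axis=1)-.026
    o=least_squares(f,[.40,-.34,-.17,.7],loss="soft_l1",f_scale=.002); p=o.x
    d=np.array([np.cos(p[2])*np.sin(p[3]),np.sin(p[2])*np.sin(p[3]),np.cos(p[3])]); m=np.array([p[0],p[1],.1]); return m,d,np.abs(f(p)).mean(),f(p)
def bot(n,P):
    t0=0
    for k in range(4):
        m,d,e,r=cyl(P[(np.abs(t0)<1) if k==0 else (t>-.2)&(t<tc-.055)]); t=(P-m)@d; near=np.linalg.norm(np.cross(P-m,d),axis=1)<.03; tc=np.percentile(t[near],99.5)
        if k==0: pass
    base=m+d*(tc-.164); print("bottle",n,len(P),"base",base,"dir",d,"tilt",np.degrees(np.arccos(d[2])),"yaw",np.degrees(np.arctan2(d[1],d[0])),e)
P1=box(X,380,430,185,250,.04,.3); P2=box(S,183,243,78,128,.04,.3); P2=P2[(P2[:,1]<-.3)&(P2[:,0]<.52)]
bot("top",P1);bot("scn",P2);bot("both",np.r_[P1,P2])
E
python3 fit.py
```

```text
bar top 493 mid [0.43349884 0.33091069 0.05337492] dir [9.49122190e-01 3.14907604e-01 5.19671646e-04] len 0.19795464075497943 zmax 0.057102778426094736
bar scn 862 mid [0.43293119 0.33332423 0.05202697] dir [0.94797779 0.31833495 0.00098139] len 0.20002795187689953 zmax 0.05494524647887875
ledge top front [[-0.06, 0.506], [-0.04, 0.507], [-0.02, 0.506], [0.0, 0.508], [0.02, 0.507], [0.04, 0.509], [0.06, 0.508], [0.08, 0.51], [0.1, 0.508], [0.12, 0.508]] sides [(np.float64(0.52), [-0.124, 0.169]), (np.float64(0.54), [-0.126, 0.166]), (np.float64(0.56), [-0.125, 0.168]), (np.float64(0.58), [-0.123, 0.166]), (np.float64(0.6), [-0.125, 0.167]), (np.float64(0.62), [-0.127, 0.168]), (np.float64(0.64), [-0.055, 0.169])]
ledge scn front [[-0.06, 0.615], [-0.04, 0.615], [-0.02, 0.713], [0.0, 0.51], [0.02, 0.51], [0.04, 0.511], [0.06, 0.522], [0.08, 0.545], [0.1, 0.508], [0.12, 0.451]] sides [(np.float64(0.52), [0.001, 0.172]), (np.float64(0.54), [-0.001, 0.173]), (np.float64(0.56), [0.001, 0.172]), (np.float64(0.58), [-0.001, 0.172]), (np.float64(0.6), [-0.002, 0.172]), (np.float64(0.62), [-0
[... 809 characters left out ...]
(P-m,d),axis=1)<.03; tc=np.percentile(t[near],99.5)
            ~~~^^^^^^^^^^^^^^^^^^^^^^^^^^^^^^^^^^^^^^^^^^^^^^^^^^^^
  File "fit.py", line 27, in cyl
    o=least_squares(f,[.40,-.34,-.17,.7],loss="soft_l1",f_scale=.002); p=o.x
    return func(*args, **kwargs)
    vector_fun = VectorFunction(
        fun_wrapped,
    ...<6 lines>...
        workers=workers
    )
    self.J, dct = approx_derivative(
                  ~~~~~~~~~~~~~~~~~^
        self.fun_wrapped, self.x, f0=self.f, **finite_diff_options
        ^^^^^^^^^^^^^^^^^^^^^^^^^^^^^^^^^^^^^^^^^^^^^^^^^^^^^^^^^^
    )
    ^
    raise ValueError("`f0` passed has more than 1 dimension.")
ValueError: `f0` passed has more than 1 dimension.
```

```bash
sed -i 's/(np.abs(t0)<1) if k==0/slice(None) if k==0/' fit.py; python3 fit.py | grep -a bottle
python3 - <<'E'
from h import *
X=cloud(load("top0.npz")); K=box(X,370,430,180,255,.004,.02); K=K[(K[:,1]<-.28)]
print(len(K),cv2.minAreaRect(K[:,:2].astype(np.float32)*1000)); b=cv2.boxPoints(cv2.minAreaRect(K[:,:2].astype(np.float32)*1000)); print(b)
S=cloud(load("scene0.npz"))
for n,(u,v) in {"cap":(193,90),"mid":(215,104)}.items(): print(n,S[v,u])
for n,(u,v) in {"cap":(419,199),"mid":(405,222)}.items(): print(n,X[v,u])
i=cv2.imread("pics/scene0.png")[65:145,170:260]; j=cv2.imread("pics/top0.png")[175:260,365:435]
cv2.imwrite("pics/b.png",np.hstack([cv2.resize(i,(400,360)),cv2.resize(j,(296,360))]))
E
```

```text
bottle top 1320 base [ 0.36186825 -0.34353096  0.03686929] dir [ 0.67156754 -0.08506214  0.73604448] tilt 42.60445316828037 yaw -7.218762472602064 0.003737674656344729
bottle scn 1255 base [ 0.36047382 -0.34315051  0.03648469] dir [ 0.72557061 -0.07874276  0.68362773] tilt 46.87221916079896 yaw -6.193800653652967 0.006045891169474601
bottle both 2575 base [ 0.36143838 -0.34332889  0.03682249] dir [ 0.6926899  -0.08075925  0.71669983] tilt 44.217320060988726 yaw -6.6499717561436515 0.00507082465002373
906 ((413.0982666015625, -369.85321044921875), (166.4817657470703, 206.39915466308594), 89.01160430908203)
[[ 308.47815 -451.3015 ]
 [ 514.84656 -454.86188]
 [ 517.7184  -288.4049 ]
 [ 311.34998 -284.84454]]
cap [ 0.46415452 -0.3408539   0.15048745]
mid [ 0.41415039 -0.32474825  0.09413299]
cap [ 0.45843898 -0.35159672  0.16981281]
mid [ 0.40326535 -0.33756716  0.11894186]
```

View pics/b.png

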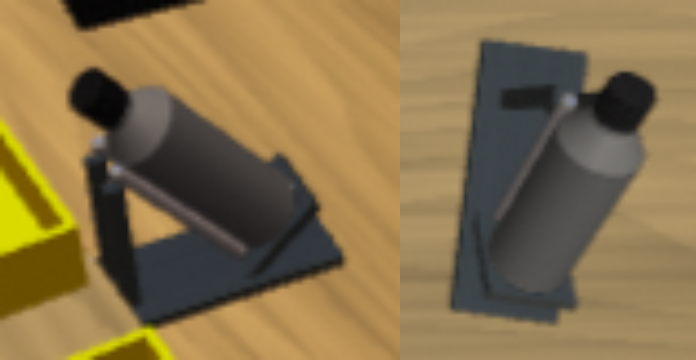

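>>> {"fn": "jog_arm", "kwargs": {"increments": [[0.0,0,-0.03,0,0,0,1],[0.03,-0.02,-0.05,0,0,0.04,1],[0.06,-0.035,-0.06,0,0,0.08,1],[0.095,-0.055,-0.07,0,0,0.12,1],[0.13,-0.078,-0.07,0,0,0.15,1]]}}

```text
clock: 0.52
position: [0.2491, -0.5042, 0.3281]
ee_rot: [0.999, 0.035, 0.001, 0.001]
ft_force: [0.6, -0.0, -0.4]
grip_width: 0.997
grasp_force: 0.0
```

```bash
cat > tgt.py <<'E'
import numpy as np,json
from scipy.spatial.transform import Rotation as R
from workcell import get_obs
def rot(yaw,a):  # tool pointing a deg below horizontal toward yaw
    return R.from_euler("z",yaw,degrees=True)*R.from_matrix(np.array([[1,0,0],[0,-1,0],[0,0,-1]]))*R.from_euler("y",90-a,degrees=True)
def rep(pos,Rt):
    o=get_obs(); R0=R.from_quat(o["ee_rot"]); dp=R0.inv().apply(np.array(pos)-o["position"]); rv=(R0.inv()*Rt).as_rotvec()
    print("inc",dp.round(4),rv.round(4),"t",round(o["clock"],2),"F",o["ft_force"].round(1),"pos",o["position"].round(4),"z",R0.as_matrix()[:,2].round(3),"j",o["joint_pos"].round(3).tolist(),"w",round(o["grip_width"],3))
def log():
    o=get_obs(); open("log.txt","a").write(json.dumps([list(o["joint_pos"]),list(o["position"]),list(o["ee_rot"])])+"\n")
E
cat > bot.py <<'E'
from h import *
from scipy.optimize import least_squares
X=cloud(load("top0.npz")); S=cloud(load("scene0.npz"))
P1=box(X,380,430,185,250,.04,.3); P2=box(S,183,243,78,128,.04,.3); P2=P2[(P2[:,1]<-.3)&(P2[:,0]<.52)]
T=np.radians(40)
for n,P in(("top",P1),("scn",P2),("both",np.r_[P1,P2])):
    def res(p,P):
        d=np.array([np.cos(p[2])*np.sin(T),np.sin(p[2])*np.sin(T),np.cos(T)]); q=P-np.array([p[0],p[1],.1]); return np.linalg.norm(np.cross(q,d),axis=1)-.026,q@d,d
    p=np.array([.41,-.345,-.12]); m=np.ones(len(P),bool)
    for k in range(8):
        p=least_squares(lambda p:res(p,P[m])[0],p,loss="soft_l1",f_scale=.001).x
        r,t,d=res(p,P); tc=np.percentile(t[r<.001],99.5); m=(abs(r)<.006-.0005*k)&(t<tc-.052)
    print(n,m.sum(),"base",(np.r_[p[:2],.1]+d*(tc-.164)).round(4),"yaw",np.degrees(p[2]),abs(r[m]).mean())
E
python3 bot.py; python3 -c "
from tgt import *
log(); rep([.41,-.345,.33],rot(-6.8,90))"
```

```text
top 668 base [ 0.3637 -0.3433  0.0356] yaw -8.630346266646916 0.0007246584005174676
scn 562 base [ 0.3642 -0.343   0.0343] yaw -8.254201421549206 0.0009003373052178459
both 1237 base [ 0.364  -0.3432  0.0353] yaw -8.383666430391417 0.0008730473844340474
inc [ 0.1718 -0.1475 -0.0021] [ 0.0024 -0.0013  0.1891] t 0.52 F [ 0.6 -0.  -0.4] pos [ 0.2491 -0.5042  0.3281] z [ 0.001 -0.002 -1.   ] j [1.151, 0.169, -0.137, 1.513, 0.023, 1.458, -0.488] w 0.997
```

>>> {"fn": "jog_arm", "kwargs": {"increments": [[0.03,-0.028,0,0,0,0.04,1],[0.06,-0.055,0,0,0,0.08,1],[0.09,-0.08,0,0,0,0.12,1],[0.12,-0.107,0,0,0,0.16,1],[0.15,-0.13,0,0,0,0.217,1]]}}

```text
clock: 0.93
position: [0.3891, -0.3618, 0.3263]
ee_rot: [0.997, -0.072, -0.0, 0.0]
ft_force: [1.7, -0.5, 0.3]
grip_width: 1.0
grasp_force: 0.0
```

>>> {"fn": "jog_arm", "kwargs": {"increments": [[0,-0.017,0,0,0.1,0,1],[0,-0.017,0,0,0.2,0,1],[0,-0.017,0,0,0.3,0,1],[0,-0.017,0,0,0.35,0,1],[0,-0.017,0,0,0.35,0,1]]}}

```text
clock: 1.35
position: [0.3886, -0.3475, 0.3259]
ee_rot: [0.982, -0.072, 0.174, 0.013]
ft_force: [-0.2, -0.4, 0.7]
grip_width: 1.002
grasp_force: 0.0
```

```bash
python3 - <<'E'
from tgt import *
log(); rep([.41,-.345,.33],rot(-8.4,75))
E
cat > kin.py <<'E'
import json,numpy as np
from scipy.optimize import least_squares
from scipy.spatial.transform import Rotation as R
D=[json.loads(l) for l in open("log.txt")]
D.append([[1.32435708,0.33289808,-0.06468125,1.46093632,0.0216149,1.34992251,-0.08849322],[0.13863816,-0.60907613,0.2555019],[9.93742528e-01,1.11692654e-01,-1.26093226e-04,-7.23289866e-04]])
def fk(q,p,s):
    h,A,B,L,e,f=p
    r=R.from_rotvec([0,0,s[0]*q[0]])*R.from_rotvec([0,s[1]*q[1],0])*R.from_rotvec([0,0,s[2]*q[2]])
    x=np.array([0,0,h])+r.apply([e,0,A]); r=r*R.from_rotvec([0,s[3]*q[3],0])*R.from_rotvec([0,0,s[4]*q[4]])
    x=x+r.apply([-e,0,B]); r=r*R.from_rotvec([0,s[5]*q[5],0])*R.from_rotvec([0,0,s[6]*q[6]])
    x=x+r.apply([0,0,L]) +(r*R.from_rotvec([0,0,-s[6]*q[6]])).apply([f,0,0]); return x,r
if __name__=="__main__":
    import itertools
    best=None
    for s in itertools.product([1,-1],repeat=3):
        s=[-1,1,s[0],1,s[1],1,s[2]]
        f=lambda p:np.concatenate([fk(d[0],p,s)[0]-d[1] for d in D]+[np.array([0,0,0,0,1e-3,1e-3])*p])
        o=least_squares(f,[.33,.45,.45,.3,0,0]); ze=max(np.linalg.norm(fk(d[0],o.x,s)[1].apply([0,0,1])-R.from_quat(d[2]).apply([0,0,1])) for d in D)
        if best is None or o.cost<best[0]: best=(o.cost,s,o.x,ze)
    print(best)
E
python3 kin.py
```

```text
inc [ 0.021  -0.0056  0.0034] [ 0.0001 -0.0899  0.0005] t 1.35 F [-0.2 -0.4  0.7] pos [ 0.3886 -0.3475  0.3259] z [ 0.341 -0.05  -0.939] j [1.012, -0.105, -0.228, 1.838, -0.254, 1.131, -0.858] w 1.002
(np.float64(0.0020784390289780765), [-1, 1, -1, 1, 1, 1, 1], array([-0.04031357,  0.28991844,  0.44278118,  0.03619527,  0.21687189,
        0.15934853]), np.float64(0.4551342414809392))
```

```bash
cat > kin2.py <<'E'
import itertools
from kin import *
def fun(p,s,o):
    out=[]
    for d in D:
        q=np.array(d[0])+o; x,r=fk(q,[p[0],p[1],p[2],p[3],p[4],p[5]],s); b=R.from_rotvec([0,0,p[6]])
        out+=[b.apply(x)-d[1], .3*(b.apply(r.apply([0,0,1]))-R.from_quat(d[2]).apply([0,0,1]))]
    return np.concatenate(out+[1e-2*np.array([p[4],p[5]])])
res=[]
for s in itertools.product([1,-1],repeat=6):
    s=(-1,)+s
    s=list(s[:6])+[1]
    for y0 in (0,np.pi/2,np.pi,-np.pi/2):
        o=least_squares(fun,[.33,.45,.45,.3,0,0,y0],args=(s,0)); res.append((o.cost,s,o.x.round(4).tolist()))
res.sort(key=lambda r:r[0])
for r in res[:6]: print(r)
E
python3 kin2.py
```

```text
(np.float64(3.6040339936866566e-05), [-1, 1, -1, 1, -1, 1, 1], [0.2233, 0.455, 0.4803, 0.2945, 0.0041, -0.0036, -0.0753])
(np.float64(3.6040339936866566e-05), [-1, 1, -1, 1, -1, 1, 1], [0.2233, 0.455, 0.4803, 0.2945, 0.0041, -0.0036, -0.0753])
(np.float64(3.604033993686663e-05), [-1, -1, -1, -1, -1, -1, 1], [0.2233, 0.455, 0.4803, 0.2945, -0.0041, 0.0036, 3.0663])
(np.float64(3.604033993686663e-05), [-1, -1, -1, -1, -1, -1, 1], [0.2233, 0.455, 0.4803, 0.2945, -0.0041, 0.0036, 3.0663])
(np.float64(3.604033993686666e-05), [-1, -1, -1, -1, -1, -1, 1], [0.2233, 0.455, 0.4803, 0.2945, -0.0041, 0.0036, -3.2169])
(np.float64(3.604033993686666e-05), [-1, -1, -1, -1, -1, -1, 1], [0.2233, 0.455, 0.4803, 0.2945, -0.0041, 0.0036, -3.2169])
```

```bash
cat > ik.py <<'E'
from kin import *
from tgt import rot
s=[-1,1,-1,1,-1,1,1]; p=[0.2233,0.455,0.4803,0.2945,0.0041,-0.0036]; B=R.from_rotvec([0,0,-0.0753])
lo=np.array([-2.6,-.5,-1.47,.16,-1.27,.06,-2.6]);hi=np.array([2.6,2.12,1.34,2.42,4.41,2.06,2.6])
c0=None
def F(q):
    x,r=fk(q,p,s); return B.apply(x),B*r
d=D[-2]; OFF=F(np.array(d[0]))[1].inv()*R.from_quat(d[2])
def FF(q): x,r=F(q); return x,r*OFF
def ik(pos,Rt,q0,reg=2e-3,m=.03):
    f=lambda q:np.r_[FF(q)[0]-pos,.3*(Rt.inv()*FF(q)[1]).as_rotvec(),reg*(q-q0)]
    o=least_squares(f,np.clip(q0,lo+m+1e-3,hi-m-1e-3),bounds=(lo+m,hi-m)); r=f(o.x); return o.x,np.linalg.norm(r[:3]),np.linalg.norm(r[3:6])/.3
E
python3 - <<'E'
from ik import *
q0=np.array(D[-2][0]); print([np.degrees(np.linalg.norm((R.from_quat(d[2]).inv()*FF(np.array(d[0]))[1]).as_rotvec())).round(2) for d in D],[np.linalg.norm(FF(np.array(d[0]))[0]-d[1]).round(4) for d in D])
bay=np.array([.632,-.0227,.105])
for a in(30,35,40):
  for yaw in(-40,-25,-4,15,30):
    Rt=rot(yaw,a); pos=bay-.012*Rt.apply([0,0,1]); best=[]
    for k in range(12):
        g=np.random.default_rng(k); q=q0 if k==0 else np.clip(q0+g.normal(0,.6,7),lo,hi)
        x,e,r=ik(pos,Rt,q)
        if e<.004 and r<.03: best.append((np.abs(x-q0).max(),x.round(2).tolist(),k))
    best.sort(key=lambda b:b[0]); print(a,yaw,len(best),best[:1], [b for b in best if b[2]==0])
E
```

```text
[np.float64(42.74), np.float64(0.0), np.float64(88.5)] [np.float64(0.003), np.float64(0.0001), np.float64(0.0015)]
30 -40 9 [(np.float64(2.837786517243305), [0.7, 1.15, -1.44, 2.12, 2.19, 1.76, 1.98], 6)] [(np.float64(3.1157449396000887), [0.15, 0.45, -0.63, 2.12, 1.75, 1.07, 2.26], 0)]
30 -25 11 [(np.float64(2.739868251284174), [0.87, 1.05, -1.44, 2.25, 2.27, 1.44, 1.88], 6)] [(np.float64(3.0472839683746633), [0.62, 0.52, -1.02, 2.25, 2.08, 1.0, 2.19], 0)]
30 -4 7 [(np.float64(2.683289615825844), [1.15, 0.95, -1.44, 2.33, 2.43, 0.91, 1.74], 8)] []
30 15 1 [(np.float64(2.7440298042546787), [1.36, 1.0, -1.44, 2.29, 2.49, 0.45, 1.45], 6)] []
30 30 1 [(np.float64(2.0297816895884484), [1.44, 1.12, -1.44, 2.2, 1.78, 0.19, 0.47], 6)] []
35 -40 10 [(np.float64(2.8256191985080443), [0.72, 1.06, -1.44, 2.1, 2.05, 1.64, 1.97], 6)] [(np.float64(3.007873354094862), [0.13, 0.4, -0.57, 2.1, 1.62, 0.96, 2.15], 0)]
35 -25 11 [(np.float64(2.7128084428664407), [0.89, 0.94, -1.44, 2.22, 2.11, 1.31, 1.85], 6)] [(np.float64(2.965884601807586), [0.55, 0.41, -0.92, 2.21, 1.92, 0.83, 2.11], 0)]
35 -4 8 [(np
[... 443 characters left out ...]
np.float64(2.8747854860666715), [0.09, 0.36, -0.49, 2.07, 1.47, 0.86, 2.02], 0)]
40 -25 12 [(np.float64(2.6512280760591267), [0.91, 0.87, -1.44, 2.18, 1.96, 1.21, 1.79], 6)] [(np.float64(2.8288690820376985), [0.42, 0.32, -0.74, 2.18, 1.72, 0.67, 1.97], 0)]
40 -4 8 [(np.float64(2.4158684273799773), [1.15, 0.76, -1.44, 2.25, 2.04, 0.72, 1.56], 8)] [(np.float64(2.416185060577087), [1.15, 0.76, -1.44, 2.25, 2.04, 0.72, 1.56], 0)]
40 15 1 [(np.float64(2.1687513502019744), [1.32, 0.82, -1.44, 2.22, 1.91, 0.37, 1.07], 6)] []
40 30 12 [(np.float64(1.0168027309459418), [1.28, 0.63, -1.24, 2.16, -0.31, 0.11, -1.27], 7)] [(np.float64(1.026593447819486), [1.28, 0.64, -1.25, 2.16, -0.2, 0.11, -1.17], 0)]
```

```bash
sed -i 's/^s=.*; p=/s=[-1,1,-1,1,-1,1,-1]; p=/' ik.py
python3 - <<'E'
from ik import *
q0=np.array(D[-2][0]); print([np.degrees(np.linalg.norm((R.from_quat(d[2]).inv()*FF(np.array(d[0]))[1]).as_rotvec())).round(2) for d in D],[np.linalg.norm(FF(np.array(d[0]))[0]-d[1]).round(4) for d in D])
bay=np.array([.632,-.0227,.105])
for fl in(0,180):
 for a in(35,42):
  for yaw in(-25,-4,15,30):
    Rt=rot(yaw,a)*R.from_euler("z",fl,degrees=True); pos=bay-.012*Rt.apply([0,0,1]); best=[]
    for k in range(14):
        g=np.random.default_rng(k); q=q0 if k==0 else np.clip(q0+g.normal(0,.7,7),lo,hi)
        x,e,r=ik(pos,Rt,q)
        if e<.004 and r<.03: best.append((np.abs(x-q0).max().round(2),x.round(2).tolist(),k))
    best.sort(key=lambda b:b[0]); print(fl,a,yaw,len(best),best[:1],[b for b in best if b[2]==0])
E
```

```text
[np.float64(1.5), np.float64(0.0), np.float64(1.51)] [np.float64(0.003), np.float64(0.0001), np.float64(0.0015)]
0 35 -25 0 [] []
0 35 -4 0 [] []
0 35 15 0 [] []
0 35 30 14 [(np.float64(1.28), [1.31, 0.68, -1.25, 2.18, -1.14, 0.09, 0.43], 2)] [(np.float64(1.31), [1.3, 0.68, -1.25, 2.18, -1.16, 0.09, 0.45], 0)]
0 42 -25 12 [(np.float64(2.31), [-1.3, 0.53, 1.2, 2.17, 0.24, 0.09, -2.57], 0)] [(np.float64(2.31), [-1.3, 0.53, 1.2, 2.17, 0.24, 0.09, -2.57], 0)]
0 42 -4 0 [] []
0 42 15 2 [(np.float64(1.76), [1.2, 0.5, -1.22, 2.19, 1.5, 0.09, -2.57], 2)] []
0 42 30 13 [(np.float64(0.97), [1.23, 0.56, -1.19, 2.14, -0.44, 0.16, -0.37], 7)] [(np.float64(0.99), [1.25, 0.59, -1.22, 2.14, -0.27, 0.15, -0.52], 0)]
180 35 -25 9 [(np.float64(2.23), [0.41, 0.32, -0.71, 2.24, 1.98, 0.68, -0.78], 0)] [(np.float64(2.23), [0.41, 0.32, -0.71, 2.24, 1.98, 0.68, -0.78], 0)]
180 35 -4 7 [(np.float64(2.53), [1.19, 0.83, -1.44, 2.3, 2.27, 0.72, -0.25], 6)] []
180 35 15 5 [(np.float64(2.41), [1.36, 0.92, -1.44, 2.24, 2.16, 0.33, 0.23], 6)] []
180 35 30 3 [(np.float64(2.34), [1.41, 1.04, -1.44, 2.16, 1.17, 0.23, 1.49], 6)] []
180 42 -25 8 [(np.float64(1.92), [0.15, 0.24, -0.39, 2.18, 1.66, 0.47, -0.53], 12)] [(np.float64(1.94), [0.38, 0.27, -0.65, 2.18, 1.69, 0.54, -0.51], 0)]
180 42 -4 6 [(np.float64(2.21), [1.18, 0.74, -1.44, 2.23, 1.96, 0.62, -0.05], 6)] []
180 42 15 4 [(np.float64(1.81), [1.24, 0.57, -1.26, 2.19, 1.56, 0.09, 0.58], 8)] []
180 42 30 4 [(np.float64(2.45), [1.37, 0.93, -1.44, 2.11, 0.95, 0.33, 1.6], 6)] []
```

```bash
cat > sim.py <<'E'
from ik import *
from scipy.spatial.transform import Slerp
def jac(q):
    x,r=FF(q); J=np.zeros((6,7))
    for i in range(7):
        e=np.zeros(7);e[i]=1e-5; x2,r2=FF(q+e); J[:3,i]=(x2-x)/1e-5; J[3:,i]=(r2*r.inv()).as_rotvec()/1e-5
    return J
W=np.r_[1,1,1,.3,.3,.3]
def go(q,pos,Rt,n=40,null=0.,home=None):
    q=q.copy(); x0,r0=FF(q); S=Slerp([0,1],R.concatenate([r0,Rt]))
    for k in range(1,n+1):
        tp=x0+(pos-x0)*k/n; tr=S(k/n)
        for _ in range(3):
            x,r=FF(q); e=W*np.r_[tp-x,(tr*r.inv()).as_rotvec()]; J=W[:,None]*jac(q)
            act=np.ones(7,bool)
            for _ in range(3):
                Ja=J*act; Jp=Ja.T@np.linalg.inv(Ja@Ja.T+1e-5*np.eye(6)); dq=Jp@e
                if home is not None: dq+=(np.eye(7)*act-Jp@Ja)@(null*(home-q))
                bad=((q+dq<lo)&(dq<0))|((q+dq>hi)&(dq>0))
                if not (bad&act).any(): break
                act&=~bad
            q=np.clip(q+np.clip(dq,-.1,.1),lo,hi)
    x,r=FF(q); return q,np.linalg.norm(pos-x),np.degrees(np.linalg.norm((Rt*r.inv()).as_rotvec()))
def flip(r): return r*R.from_euler("z",180,degrees=True)
E
python3 - <<'E'
from sim import *
q=np.array(D[-1][0]); home=q.copy()
for nl in(0,.03,.1):
    qq=q.copy()
    for d in D[:-1]:
        qq,e,r=go(qq,np.array(d[1]),R.from_quat(d[2]),20,nl,home); print(nl,qq.round(3),np.round(d[0],3),round(e,4),round(r,2))
q=np.array(D[-2][0])
T=R.from_rotvec(np.radians(40)*np.array([np.sin(np.radians(8.4)),np.cos(np.radians(8.4)),0]))
bot=np.array([.364,-.3432,.0353]); dv=T.apply([0,0,1]); print(dv)
bay=np.array([.632,-.0227,.105])
a=37
print("cradle unfl",go(q,bot+dv*.083+dv*0-.012*(T*rot(-8.4,a)).apply([0,0,1]),T*rot(-8.4,a)))
for via in((-60,60),(-75,45)):
    qv,e,r=go(q,np.array([.40,-.33,.36]),flip(rot(*via)),60); print("via",via,qv.round(2),e,r)
    Rc=T*flip(rot(-8.4,a)); pc=bot+dv*.083-.012*Rc.apply([0,0,1])
    qc,e,r=go(qv,pc+[0,0,.1],Rc,60); print(" precr",qc.round(2),e,r)
    qc,e,r=go(qc,pc,Rc); print(" cradle",qc.round(2),e,r)
    qm,e,r=go(qc,np.array([.42,-.2,.3]),flip(rot(-25,a)),60); print(" mid",qm.round(2),e,r)
    Rb=flip(rot(-25,a)); qb,e,r=go(qm,bay-.012*Rb.apply([0,0,1]),Rb,60); print(" bay",qb.round(2),e,r)
E
```

```text
0 [ 1.151  0.154 -0.136  1.531  0.032  1.432 -0.483] [ 1.151  0.169 -0.137  1.513  0.023  1.458 -0.488] 0.0 0.0
0 [ 1.038 -0.106 -0.252  1.838 -0.258  1.132 -0.855] [ 1.012 -0.105 -0.228  1.838 -0.254  1.131 -0.858] 0.0 0.0
0.03 [ 1.158  0.154 -0.144  1.531  0.034  1.432 -0.484] [ 1.151  0.169 -0.137  1.513  0.023  1.458 -0.488] 0.0 0.0
0.03 [ 1.089 -0.108 -0.299  1.838 -0.264  1.133 -0.85 ] [ 1.012 -0.105 -0.228  1.838 -0.254  1.131 -0.858] 0.0 0.0
0.1 [ 1.163  0.154 -0.15   1.531  0.034  1.432 -0.485] [ 1.151  0.169 -0.137  1.513  0.023  1.458 -0.488] 0.0 0.0
0.1 [ 1.11  -0.108 -0.318  1.838 -0.267  1.134 -0.847] [ 1.012 -0.105 -0.228  1.838 -0.254  1.131 -0.858] 0.0 0.0
[ 0.635892   -0.09390036  0.76604444]
cradle unfl (array([ 0.94025384,  0.1853938 , -0.27829333,  2.00621996, -0.07966265,
        0.75689876, -0.99169593]), np.float64(2.4275444345463946e-12), np.float64(1.1052247752630839e-09))
via (-60, 60) [ 0.77 -0.24 -0.23  1.92  0.16  0.97  1.02] 5.423027016301681e-12 2.3050405339492264e-09
 precr [ 0.74  0.09 -0.03  1.88 -0.18  1.02  2.22] 1.57016386290253e-12 7.574626537220291e-10
 cradle [ 0.74  0.2  -0.03  1.99 -0.21  0.8   2.27] 1.9336249794732478e-13 1.0087492120512942e-10
 mid [ 0.39 -0.5   0.03  2.4  -0.23  0.34  1.78] 0.0121615534281427 1.3044386790646527
 bay [ 1.39 -0.43 -1.45  2.33 -1.25  0.06  2.17] 0.08353270309563067 4.595234298422468
via (-75, 45) [ 0.78 -0.28 -0.39  2.04  0.59  0.88  0.38] 1.0802834866489728e-11 4.080997183824289e-09
 precr [ 0.6   0.09  0.11  1.88 -0.2   1.02  2.24] 3.512321655385989e-12 1.7265169907165431e-09
 cradle [ 0.61  0.2   0.11  1.99 -0.25  0.81  2.3 ] 3.5391887528908627e-13 1.8389142334602286e-10
 mid [ 0.48 -0.49  0.01  2.39 -0.34  0.31  1.89] 0.03582262815753551 2.1451944323043035
 bay [ 1.37 -0.41 -1.43  2.34 -1.26  0.06  2.19] 0.08543485275956934 5.240281862371532
```

```bash
cat > path.py <<'E'
from sim import *
T=R.from_rotvec(np.radians(40)*np.array([np.sin(np.radians(8.4)),np.cos(np.radians(8.4)),0]))
bot=np.array([.364,-.3432,.0353]); dv=T.apply([0,0,1]); bay=np.array([.632,-.0227,.105])
E
python3 - <<'E'
from path import *
for a in(35,40):
    q=np.array(D[-2][0]); Rc=T*flip(rot(-8.4,a)); pc=bot+dv*.083-.012*Rc.apply([0,0,1])
    x,r=FF(q); q,_,_=go(q,x,r*R.from_rotvec([0,0,-1.6])); x,r=FF(q)
    q,e,rr=go(q,pc+[0,0,.12],Rc); q,e,rr=go(q,pc,Rc); print(a,"cradle",q.round(2),e,rr)
    q,e,rr=go(q,pc+[0,0,.15],Rc); print("lift",q.round(2))
    for yv,vz,yb in((-75,.28,-25),(-90,.28,-25),(-75,.22,-25),(-90,.28,-15),(-90,.28,-35)):
        p1=np.array([.42,.08,0])+.235*np.array([np.cos(np.radians(yv)),np.sin(np.radians(yv)),0]); p1[2]=vz
        q1,e,rr=go(q,np.r_[.47,-.3,vz],flip(rot(-60,a))); print("  A",q1.round(2),round(e,4),round(rr,1))
        q1,e,rr=go(q1,p1,flip(rot(yv,a))); print("  via",yv,vz,q1.round(2),round(e,4),round(rr,1))
        Rb=flip(rot(yb,a)); q2,e,rr=go(q1,bay+[-.12,0.01,.04]-.012*Rb.apply([0,0,1]),Rb); print("  pre",q2.round(2),round(e,4),round(rr,1))
        q2,e,rr=go(q2,bay-.012*Rb.apply([0,0,1]),Rb); print("  bay",yb,q2.round(2),round(e,4),round(rr,1))
E
```

```text
35 cradle [ 0.86  0.18 -0.15  2.01 -0.22  0.77  2.29] 1.9376004922141501e-13 9.20147667036014e-11
lift [ 0.86  0.03 -0.15  1.83 -0.2   1.09  2.23]
  A [ 1.46 -0.41 -1.06  2.23  0.51  0.34  0.41] 0.0 0.0
  via -75 0.28 [ 1.39 -0.5  -1.39  2.1   0.55  0.87 -0.09] 0.0 0.0
  pre [ 1.17 -0.5  -1.42  2.41  1.02  0.17 -0.25] 0.0161 3.8
  bay -25 [ 1.39 -0.5  -1.46  2.32 -0.79  0.09  1.65] 0.085 4.5
  A [ 1.46 -0.41 -1.06  2.23  0.51  0.34  0.41] 0.0 0.0
  via -90 0.28 [ 1.39 -0.5  -1.4   2.09  0.53  1.09 -0.23] 0.0 0.0
  pre [ 1.17 -0.5  -1.42  2.42  1.05  0.17 -0.29] 0.0151 3.7
  bay -25 [ 1.39 -0.5  -1.46  2.32 -0.78  0.09  1.64] 0.0854 4.5
  A [ 1.68 -0.42 -1.29  2.3   0.77  0.23  0.08] 0.0 0.0
  via -75 0.22 [ 1.43 -0.5  -1.47  2.19  0.58  0.76 -0.19] 0.0114 1.9
  pre [ 1.17 -0.5  -1.42  2.41  1.01  0.18 -0.26] 0.0162 4.1
  bay -25 [ 1.39 -0.5  -1.47  2.32 -0.82  0.09  1.68] 0.0843 4.6
  A [ 1.46 -0.41 -1.06  2.23  0.51  0.34  0.41] 0.0 0.0
  via -90 0.28 [ 1.39 -0.5  -1.4   2.09  0.53  1.09 -0.23] 0.0 0.0
  pre [ 0.82 -0.17 -1.01  2.41  1.12  0.19 -0.22] 0.0203 17.0
  bay -15 [ 0.87  0
[... 969 characters left out ...]
.47 -0.04] 0.0 0.0
  via -75 0.22 [ 0.96  0.09 -1.23  2.13  1.09  1.17 -0.55] 0.0 0.0
  pre [-0.45 -0.09  0.13  2.42  1.45  0.5  -0.41] 0.0054 0.9
  bay -25 [-0.39  0.23  0.18  2.2   1.74  0.39 -0.67] 0.0 0.0
  A [ 1.17 -0.26 -0.82  2.18  0.66  0.49  0.34] 0.0 0.0
  via -90 0.28 [ 1.33 -0.41 -1.33  2.08  0.53  1.12 -0.21] 0.0 0.0
  pre [-1.1  -0.4   0.77  2.42  1.27  0.59  0.1 ] 0.0481 4.3
  bay -15 [-0.7   0.23  0.6   2.23  2.38  0.17 -1.18] 0.0 0.0
  A [ 1.17 -0.26 -0.82  2.18  0.66  0.49  0.34] 0.0 0.0
  via -90 0.28 [ 1.33 -0.41 -1.33  2.08  0.53  1.12 -0.21] 0.0 0.0
  pre [ 1.15 -0.42 -1.42  2.38  0.82  0.31 -0.13] 0.0 0.0
  bay -35 [ 1.37 -0.42 -1.46  2.3   0.19  0.15  0.6 ] 0.0892 6.1
```

```bash
cat > s2.py <<'E'
from path import *
import sys
def run(a,yv,vz,av,yb,pre,verbose=0):
    q=np.array(D[-2][0]); Rc=T*flip(rot(-8.4,a)); pc=bot+dv*.083-.014*Rc.apply([0,0,1])
    x,r=FF(q); q,_,_=go(q,x,r*R.from_rotvec([0,0,-1.6]),15)
    q,e,rr=go(q,pc+[0,0,.12],Rc,20); q,e,rr=go(q,pc,Rc,8); q,e,rr=go(q,pc+[0,0,.15],Rc,10)
    Rb=flip(rot(yb,a)); pb=bay-.014*Rb.apply([0,0,1])
    p1=np.array([.42,.08,0])+.235*np.array([np.cos(np.radians(yv)),np.sin(np.radians(yv)),0]); p1[2]=vz
    E=[];Q=[q]
    for p,r in((np.r_[.47,-.3,vz],flip(rot(-60,av))),(p1,flip(rot(yv,av))),(pb+pre,Rb),(pb+[-.03,0,.03],Rb),(pb,Rb)):
        q,e,rr=go(q,p,r,15); E+=[e,rr]; Q.append(q)
    return E,Q
if __name__=="__main__":
  res=[]
  for a in(38,41):
   for yv,vz,av in((-75,.22,a),(-75,.26,20),(-60,.26,10)):
    for yb in(-20,-30):
     for pre in((-.085,0,.10),(-.085,0,.06)):
      E,Q=run(a,yv,vz,av,yb,np.array(pre)); res.append((max(E[4::2]),max(E[5::2]),max(E[:4:2]),a,yv,vz,av,yb,pre,Q[-1].round(2).tolist(),np.abs(np.diff(Q,axis=0)).max().round(1)))
  res.sort(key=lambda r:r[0]+r[1]/100)
  for r in res[:10]: print(np.round(r[:3],4),r[3:])
E
time python3 s2.py
```

```text
[0.     0.     0.0371] (41, -60, 0.26, 10, -30, (-0.085, 0, 0.06), [0.71, 0.47, -1.1, 2.17, 1.75, 0.85, -0.52], np.float64(1.6))
[0.     0.     0.0256] (38, -60, 0.26, 10, -30, (-0.085, 0, 0.1), [-0.2, 0.25, -0.08, 2.19, 1.71, 0.55, -0.71], np.float64(2.6))
[0.     0.     0.0256] (38, -60, 0.26, 10, -30, (-0.085, 0, 0.06), [-0.19, 0.25, -0.1, 2.19, 1.71, 0.55, -0.71], np.float64(2.6))
[0. 0. 0.] (41, -75, 0.22, 41, -30, (-0.085, 0, 0.1), [0.72, 0.48, -1.12, 2.17, 1.76, 0.87, -0.52], np.float64(2.1))
[0.     0.     0.0371] (41, -60, 0.26, 10, -30, (-0.085, 0, 0.1), [0.63, 0.41, -1.0, 2.17, 1.72, 0.79, -0.54], np.float64(1.6))
[0.     0.     0.0219] (38, -75, 0.26, 20, -30, (-0.085, 0, 0.1), [0.71, 0.51, -1.13, 2.19, 1.85, 0.92, -0.6], np.float64(1.9))
[0.     0.     0.0407] (41, -75, 0.26, 20, -30, (-0.085, 0, 0.1), [0.7, 0.46, -1.09, 2.17, 1.75, 0.84, -0.53], np.float64(2.3))
[0.     0.     0.0256] (38, -60, 0.26, 10, -20, (-0.085, 0, 0.06), [-0.14, 0.21, -0.06, 2.24, 2.01, 0.38, -0.83], np.float64(2.6))
[0. 0. 0.] (41, -75, 0.22, 41, -30, (-0.085, 0, 0.06), [0.73, 0.49, -1.13, 2.17, 1.76, 0.87, -0.52], np.float64(2.1))
[0.     0.     0.0407] (41, -75, 0.26, 20, -30, (-0.085, 0, 0.06), [0.73, 0.49, -1.14, 2.17, 1.76, 0.88, -0.52], np.float64(2.3))
real	0m11.087s
user	0m11.528s
sys	0m0.063s
```

>>> {"fn": "jog_arm", "kwargs": {"increments": [[0,0,0,0,0,-0.12,1],[0,0,0,0,0,-0.24,1],[0,0,0,0,0,-0.36,1],[0,0,0,0,0,-0.48,1],[0,0,0,0,0,-0.6,1]]}}

```text
clock: 1.77
position: [0.3908, -0.3469, 0.3261]
ee_rot: [0.959, 0.226, 0.161, 0.063]
ft_force: [0.0, -0.1, 0.0]
grip_width: 1.0
grasp_force: 0.0
```

>>> {"fn": "jog_arm", "kwargs": {"increments": [[0,0,0,0,0,-0.12,1],[0,0,0,0,0,-0.24,1],[0,0,0,0,0,-0.36,1],[0,0,0,0,0,-0.48,1],[0,0,0,0,0,-0.6,1]]}}

```text
clock: 2.18
position: [0.3909, -0.3469, 0.326]
ee_rot: [0.849, 0.499, 0.135, 0.108]
ft_force: [-0.1, 1.2, -0.1]
grip_width: 0.996
grasp_force: 0.0
```

>>> {"fn": "jog_arm", "kwargs": {"increments": [[0,0,0,0,0,-0.12,1],[0,0,0,0,0,-0.24,1],[0,0,0,0,0,-0.36,1],[0,0,0,0,0,-0.48,1],[0,0,0,0,0,-0.6,1]]}}

```text
clock: 2.6
position: [0.3909, -0.3469, 0.326]
ee_rot: [0.663, 0.728, 0.097, 0.143]
ft_force: [-1.0, -1.0, 0.5]
grip_width: 1.002
grasp_force: 0.0
```

```bash
cat >> path.py <<'E'
a=41; Rc=T*flip(rot(-8.4,a)); pc=bot+dv*.083-.014*Rc.apply([0,0,1])
E
python3 - <<'E'
from path import *
from tgt import *
log(); print(pc); rep(pc-.11*Rc.apply([0,0,1]),Rc)
E
```

```text
[ 0.41461245 -0.3506738   0.11270933]
inc [ 0.0065 -0.0285  0.1008] [ 0.1281  0.16   -1.3274] t 2.6 F [-1.  -1.   0.5] pos [ 0.3909 -0.3469  0.326 ] z [ 0.337 -0.048 -0.94 ] j [0.909, -0.104, -0.139, 1.836, -0.238, 1.133, 0.933] w 1.002
```

>>> {"fn": "jog_arm", "kwargs": {"increments": [[0.001,-0.006,0.02,0.0115,0.0145,-0.12,1],[0.003,-0.012,0.04,0.023,0.029,-0.24,1],[0.004,-0.018,0.06,0.035,0.0435,-0.36,1],[0.005,-0.024,0.08,0.046,0.058,-0.48,1],[0.0065,-0.0285,0.1,0.058,0.0725,-0.6,1]]}}

```text
clock: 3.02
position: [0.3974, -0.3482, 0.2211]
ee_rot: [0.419, 0.899, 0.054, 0.12]
ft_force: [0.3, -0.5, 0.1]
grip_width: 1.0
grasp_force: 0.0
```

>>> {"fn": "jog_arm", "kwargs": {"increments": [[0,0,0,0.0115,0.0145,-0.12,1],[0,0,0,0.023,0.029,-0.24,1],[0,0,0,0.035,0.0435,-0.36,1],[0,0,0,0.046,0.058,-0.48,1],[0,0,0,0.058,0.0725,-0.6,1]]}}

```text
clock: 3.43
position: [0.3976, -0.3481, 0.222]
ee_rot: [0.136, 0.987, 0.005, 0.086]
ft_force: [0.1, 0.6, -0.1]
grip_width: 0.999
grasp_force: 0.0
```

>>> {"fn": "jog_arm", "kwargs": {"increments": [[0,0,0,0.0115,0.0145,-0.12,1],[0,0,0,0.012,0.015,-0.127,1],[0,0,0,0.012,0.015,-0.127,1]]}}

```text
clock: 3.68
position: [0.3977, -0.3479, 0.2221]
ee_rot: [0.077, 0.994, -0.005, 0.079]
ft_force: [0.4, 0.0, 0.2]
grip_width: 1.001
grasp_force: 0.0
```

Run:
```python
from path import *
from tgt import *
log(); rep(pc,Rc)
from workcell import optics
import cv2
c=optics.camera("wrist"); cv2.imwrite("pics/w1.png",c["color"][:,:,::-1]); np.savez("w1.npz",**c)
```

```text
inc [ 0.0004 -0.0004  0.1107] [ 0.0016  0.0016 -0.0089] t 3.68 F [0.4 0.  0.2] pos [ 0.3977 -0.3479  0.2221] z [ 0.157 -0.021 -0.987] j [0.851, 0.065, -0.176, 1.859, -0.079, 1.083, 2.124] w 1.001
```

View pics/w1.png

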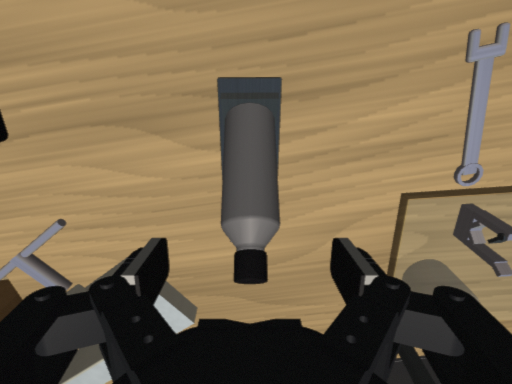

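>>> {"fn": "jog_arm", "kwargs": {"increments": [[0,0,0.03,0,0,-0.008,1],[0,0,0.06,0,0,-0.008,1],[0,0,0.085,0,0,-0.008,1],[0,0,0.105,0,0,-0.008,1],[0,0,0.1105,0,0,-0.008,1]]}}

```text
clock: 4.15
position: [0.4134, -0.3496, 0.1099]
ee_rot: [0.074, 0.994, -0.004, 0.078]
ft_force: [-0.8, -0.1, 0.3]
grip_width: 1.001
grasp_force: 0.0
```

>>> {"fn": "jog_arm", "kwargs": {"increments": [[0,0,0,0,0,0,0.4],[0,0,0,0,0,0,0.1],[0,0,0,0,0,0,0.0],[0,0,0,0,0,0,0.0],[0,0,0,0,0,0,0.0]], "grip_force": 40}}

```text
clock: 4.57
position: [0.4153, -0.3501, 0.1152]
ee_rot: [0.072, 0.994, -0.005, 0.08]
ft_force: [-2.8, 7.0, 7.5]
grip_width: 0.593
grasp_force: 40.8
```

>>> {"fn": "jog_arm", "kwargs": {"increments": [[0,0,0,0,0,0,-1],[0,0,0,0,0,0,-1],[0,0,0,0,0,0,-1],[0,0,0,0,0,0,-1]], "grip_force": 40}}

```text
clock: 4.9
position: [0.4153, -0.3501, 0.1152]
ee_rot: [0.072, 0.994, -0.005, 0.08]
ft_force: [-3.2, 6.8, 7.0]
grip_width: 0.592
grasp_force: 40.7
```

Run:
```python
from path import *
from tgt import *
log(); rep(pc+[0,0,.15],Rc)
```

```text
inc [-0.0231 -0.0005 -0.1456] [0.0012 0.0041 0.001 ] t 4.9 F [-3.2  6.8  7. ] pos [ 0.4153 -0.3501  0.1152] z [ 0.159 -0.022 -0.987] j [0.832, 0.208, -0.185, 1.943, -0.055, 0.854, 2.112] w 0.592
```

>>> {"fn": "jog_arm", "kwargs": {"increments": [[-0.003,0,-0.02,0,0,0,-1],[-0.008,0,-0.05,0,0,0,-1],[-0.013,0,-0.085,0,0,0,-1],[-0.018,0,-0.12,0,0,0,-1],[-0.023,0,-0.145,0,0,0,-1]]}}

```text
clock: 5.32
position: [0.4143, -0.3512, 0.2648]
ee_rot: [0.073, 0.994, -0.007, 0.081]
ft_force: [0.7, -0.7, -2.9]
grip_width: 0.594
grasp_force: 43.4
```

Run:
```python
from path import *
from tgt import *
log(); Rb=flip(rot(-30,a)); pb=bay-.014*Rb.apply([0,0,1])
print(pb)
rep([.47,-.3,.24],flip(rot(-60,a)))
q0=np.array(json.loads(open("log.txt").readlines()[-1])[0])
for z,yv in((.24,-75),(.22,-75),(.24,-60),(.26,-75)):
    q=q0
    p1=np.array([.42,.08,0])+.235*np.array([np.cos(np.radians(yv)),np.sin(np.radians(yv)),0]); p1[2]=z
    print(z,yv,p1)
    for p,r in((np.r_[.47,-.3,z],flip(rot(-60,a))),(p1,flip(rot(yv,a))),(pb+[-.085,0,.1],Rb),(pb+[-.03,0,.03],Rb),(pb,Rb)):
        q,e,rr=go(q,p,r,15); print("  ",q.round(2),round(e,4),round(rr,1))
```

```text
[ 0.62284963 -0.01741703  0.11418483]
inc [-0.043   0.0589  0.0321] [ 0.4461 -0.643   0.8022] t 5.32 F [ 0.7 -0.7 -2.9] pos [ 0.4143 -0.3512  0.2648] z [ 0.161 -0.025 -0.987] j [0.839, 0.063, -0.18, 1.771, -0.073, 1.166, 2.108] w 0.594
0.24 -75 [ 0.48082248 -0.14699257  0.24      ]
   [ 1.16 -0.16 -0.88  2.2   0.9   0.54  0.09] 0.0 0.0
   [ 1.03  0.09 -1.3   2.08  1.03  1.22 -0.48] 0.0 0.0
   [ 0.83 -0.22 -1.07  2.27  0.87  0.47  0.05] 0.0 0.0
   [ 0.79  0.34 -1.2   2.2   1.6   0.84 -0.46] 0.0 0.0
   [ 0.68  0.49 -1.1   2.15  1.72  0.91 -0.51] 0.0 0.0
0.22 -75 [ 0.48082248 -0.14699257  0.22      ]
   [ 1.16 -0.11 -0.89  2.23  1.02  0.54 -0.03] 0.0 0.0
   [ 0.92  0.13 -1.2   2.1   1.07  1.23 -0.54] 0.0 0.0
   [ 0.79 -0.21 -1.04  2.27  0.9   0.48  0.03] 0.0 0.0
   [ 0.76  0.32 -1.16  2.2   1.58  0.81 -0.46] 0.0 0.0
   [ 0.65  0.47 -1.07  2.15  1.71  0.89 -0.52] 0.0 0.0
0.24 -60 [ 0.5375     -0.12351597  0.24      ]
   [ 1.16 -0.16 -0.88  2.2   0.9   0.54  0.09] 0.0 0.0
   [ 0.99  0.1  -1.26  2.08  1.11  1.05 -0.34] 0.0 0.0
   [ 0.84 -0.23 -1.08  2.27  0.86  0.47  0.06] 0.0 0.0
   [ 0.81  0.35 -1.22  2.2   1.6   0.85 -0.46] 0.0 0.0
   [ 0.69  0.5  -1.11  2.15  1.73  0.92 -0.51] 0.0 0.0
0.26 -75 [ 0.48082248 -0.14699257  0.26      ]
   [ 1.15 -0.19 -0.84  2.18  0.8   0.55  0.2 ] 0.0 0.0
   [ 1.17 -0.   -1.39  2.06  0.94  1.19 -0.39] 0.0 0.0
   [ 0.85 -0.23 -1.09  2.27  0.85  0.46  0.07] 0.0 0.0
   [ 0.81  0.36 -1.22  2.2   1.6   0.85 -0.46] 0.0 0.0
   [ 0.69  0.5  -1.11  2.15  1.73  0.92 -0.51] 0.0 0.0
```

>>> {"fn": "jog_arm", "kwargs": {"increments": [[-0.009,0.012,0.006,0.0446,-0.0643,0.0802,-1],[-0.018,0.024,0.013,0.089,-0.129,0.16,-1],[-0.027,0.036,0.019,0.134,-0.193,0.241,-1],[-0.035,0.048,0.026,0.178,-0.257,0.321,-1],[-0.043,0.059,0.032,0.223,-0.321,0.401,-1]], "grip_force": 50}}

```text
clock: 5.73
position: [0.4673, -0.3008, 0.2373]
ee_rot: [0.267, 0.932, -0.107, 0.222]
ft_force: [-0.4, 0.1, -3.3]
grip_width: 0.587
grasp_force: 53.7
```

>>> {"fn": "jog_arm", "kwargs": {"increments": [[0,0,0,0.0446,-0.0643,0.0802,-1],[0,0,0,0.089,-0.129,0.16,-1],[0,0,0,0.134,-0.193,0.241,-1],[0,0,0,0.178,-0.257,0.321,-1],[0,0,0,0.223,-0.321,0.401,-1]]}}

```text
clock: 6.15
position: [0.4657, -0.3026, 0.2367]
ee_rot: [0.405, 0.838, -0.182, 0.316]
ft_force: [-0.3, -0.5, -2.6]
grip_width: 0.588
grasp_force: 53.8
```

Run:
```python
from path import *
from tgt import *
log(); rep([.48,-.147,.24],flip(rot(-75,a)))
```

```text
inc [ 0.0788  0.1053 -0.0844] [ 0.2454 -0.0982  0.3058] t 6.15 F [-0.3 -0.5 -2.6] pos [ 0.4657 -0.3026  0.2367] z [ 0.382 -0.562 -0.733] j [0.825, -0.142, -0.556, 2.191, 0.736, 0.605, 0.402] w 0.588
```

>>> {"fn": "jog_arm", "kwargs": {"increments": [[0.016,0.021,-0.017,0.049,-0.02,0.061,-1],[0.032,0.042,-0.034,0.098,-0.039,0.122,-1],[0.048,0.063,-0.051,0.147,-0.059,0.183,-1],[0.064,0.084,-0.068,0.196,-0.078,0.245,-1],[0.079,0.105,-0.084,0.245,-0.098,0.306,-1]]}}

```text
clock: 6.57
position: [0.4792, -0.1455, 0.2413]
ee_rot: [0.555, 0.721, -0.252, 0.33]
ft_force: [1.5, -0.2, -4.7]
grip_width: 0.593
grasp_force: 53.9
```

```bash
cat >> path.py <<'E'
Rb=flip(rot(-30,a)); pb=bay-.014*Rb.apply([0,0,1])
E
python3 - <<'E'
from path import *
from tgt import *
log(); rep(pb+[-.085,0.004,.1],Rb)
q0=np.array(json.loads(open("log.txt").readlines()[-1])[0]); q=q0
print(FF(q0)[0])
for p,r in((pb+[-.085,0,.1],Rb),(pb+[-.03,0,.03],Rb),(pb,Rb)):
    q,e,rr=go(q,p,r,15); print("  ",q.round(2),round(e,4),round(rr,1))
E
```

```text
inc [ 0.0944  0.0906 -0.0671] [-0.5926  0.0028 -0.5178] t 6.57 F [ 1.5 -0.2 -4.7] pos [ 0.4792 -0.1455  0.2413] z [ 0.196 -0.73  -0.655] j [0.628, 0.084, -0.952, 2.069, 0.978, 1.292, -0.489] w 0.593
[ 0.47141499 -0.12065837  0.23537467]
   [ 0.61 -0.13 -0.91  2.25  1.01  0.6  -0.04] 0.0 0.0
   [ 0.55  0.25 -0.93  2.18  1.49  0.78 -0.42] 0.0 0.0
   [ 0.48  0.39 -0.88  2.13  1.62  0.84 -0.49] 0.0 0.0
```

>>> {"fn": "jog_arm", "kwargs": {"increments": [[0.019,0.018,-0.013,-0.07,0,-0.06,-1],[0.038,0.036,-0.027,-0.14,0,-0.12,-1],[0.057,0.054,-0.04,-0.21,0,-0.18,-1],[0.076,0.072,-0.054,-0.28,0,-0.245,-1],[0.094,0.09,-0.067,-0.35,0.002,-0.306,-1]]}}

```text
clock: 6.98
position: [0.5371, -0.0134, 0.2126]
ee_rot: [0.37, 0.833, -0.167, 0.377]
ft_force: [0.3, -0.1, -3.3]
grip_width: 0.59
grasp_force: 54.0
```

>>> {"fn": "jog_arm", "kwargs": {"increments": [[0,0,0,-0.07,0,-0.06,-1],[0,0,0,-0.14,0,-0.12,-1],[0,0,0,-0.21,0,-0.18,-1],[0,0,0,-0.243,0.001,-0.212,-1],[0,0,0,-0.243,0.001,-0.212,-1]]}}

```text
clock: 7.4
position: [0.5361, -0.0171, 0.2131]
ee_rot: [0.234, 0.88, -0.106, 0.399]
ft_force: [-0.7, -0.5, -3.1]
grip_width: 0.595
grasp_force: 54.1
```

Run:
```python
from path import *
from tgt import *
log(); rep(pb+[-.05,0.003,.03],Rb)
from workcell import optics
import cv2
c=optics.camera("scene"); cv2.imwrite("pics/s1.png",cv2.resize(c["color"][60:320,60:400,::-1],(680,520))); np.savez("s1.npz",**c)
```

```text
inc [0.0316 0.0207 0.0685] [ 0.0026 -0.0048  0.0035] t 7.4 F [-0.7 -0.5 -3.1] pos [ 0.5361 -0.0171  0.2131] z [ 0.652 -0.373 -0.66 ] j [0.625, -0.15, -0.976, 2.274, 1.006, 0.614, -0.082] w 0.595
```

View pics/s1.png

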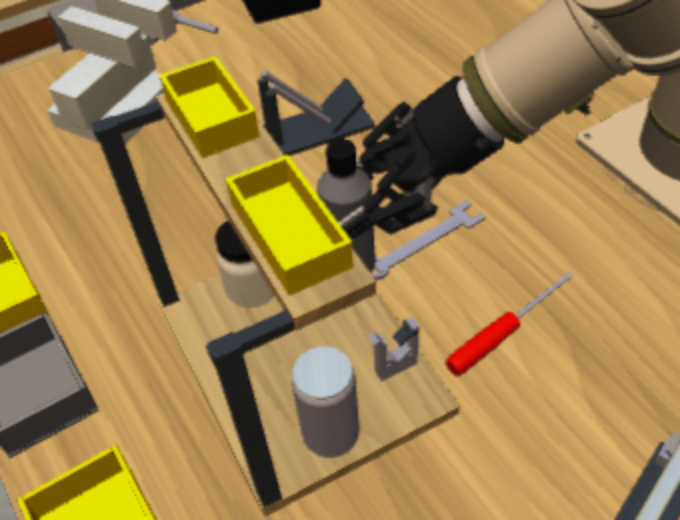

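Run:
```python
from h import *
from scipy.optimize import least_squares
S=cloud(load("s1.npz")); P=box(S,215,252,122,195,.15,.32)
P=P[(P[:,0]>.50)&(P[:,0]<.60)&(abs(P[:,1]+.03)<.04)]
print(len(P),P[:,2].max(),np.percentile(P[:,2],98))
top=P[P[:,2]>np.percentile(P[:,2],98)-.004]; print("captop",top.mean(0),top.min(0),top.max(0))
c=load("s1.npz")["color"]
def f(p,Q): 
    d=np.array([p[2],p[3],1]);d/=np.linalg.norm(d); return np.linalg.norm(np.cross(Q-[p[0],p[1],.22],d),axis=1)-.026
Q=P[(P[:,2]<.232)]; p=np.array([.547,-.023,0,0]); 
for k in range(6):
    p=least_squares(f,p,args=(Q,),loss="soft_l1",f_scale=.001).x; Q=P[(P[:,2]<.232)&0+(P[:,2]<.232)]; Q=Q[abs(f(p,Q))<.004]
print(len(Q),p)
C=P[P[:,2]>.262]; g=lambda p:np.hypot(C[:,0]-p[0],C[:,1]-p[1])-.014
print("capaxis",least_squares(g,[.547,-.02],loss="soft_l1",f_scale=.001).x,len(C))
```

```text
1102 0.28064377946130126 0.27947127816581485
captop [ 0.54838574 -0.02136164  0.27853851] [ 0.53478809 -0.03738365  0.27551787] [ 0.56167337 -0.00893963  0.28064378]
0 [ 0.54429393 -0.02206442 -0.05675381  0.01360725]
capaxis [ 0.54694814 -0.02394765] 217
```

>>> {"fn": "jog_arm", "kwargs": {"increments": [[0.006,0.004,0.014,0,0,0,-1],[0.013,0.009,0.028,0,0,0,-1],[0.02,0.013,0.042,0,0,0,-1],[0.026,0.017,0.056,0,0,0,-1],[0.0315,0.0205,0.0685,0.002,-0.005,0.003,-1]]}}

```text
clock: 7.87
position: [0.5746, -0.0121, 0.1428]
ee_rot: [0.237, 0.879, -0.106, 0.4]
ft_force: [-0.3, 0.3, -3.0]
grip_width: 0.591
grasp_force: 54.1
```

Run:
```python
from path import *
from tgt import *
log(); rep([.6218,-.0169,.128],Rb);rep([.6218,-.0169,.115],Rb)
```

```text
inc [-0.0173  0.0194  0.0424] [ 0.0022 -0.0018 -0.003 ] t 7.87 F [-0.3  0.3 -3. ] pos [ 0.5746 -0.0121  0.1428] z [ 0.654 -0.375 -0.657] j [0.586, 0.211, -1.018, 2.244, 1.477, 0.804, -0.463] w 0.591
inc [-0.0075  0.0194  0.0509] [ 0.0022 -0.0018 -0.003 ] t 7.87 F [-0.3  0.3 -3. ] pos [ 0.5746 -0.0121  0.1428] z [ 0.654 -0.375 -0.657] j [0.586, 0.211, -1.018, 2.244, 1.477, 0.804, -0.463] w 0.591
```

>>> {"fn": "jog_arm", "kwargs": {"increments": [[-0.004,0.005,0.01,0,0,0,-1],[-0.009,0.01,0.022,0,0,0,-1],[-0.013,0.015,0.033,0,0,0,-1],[-0.017,0.0194,0.0424,0.002,-0.002,-0.003,-1],[-0.0173,0.0194,0.0424,0.002,-0.002,-0.003,-1]]}}

```text
clock: 8.28
position: [0.6224, -0.0172, 0.1277]
ee_rot: [0.236, 0.879, -0.107, 0.4]
ft_force: [-0.1, -0.4, -1.9]
grip_width: 0.588
grasp_force: 54.1
```

>>> {"fn": "jog_arm", "kwargs": {"increments": [[0.0015,0,0.0013,0,0,0,-1],[0.003,0,0.0026,0,0,0,-1],[0.0045,0,0.0039,0,0,0,-1],[0.0045,0,0.0039,0,0,0,-1]]}}

```text
clock: 8.62
position: [0.62, -0.0172, 0.1218]
ee_rot: [0.234, 0.88, -0.108, 0.4]
ft_force: [0.2, -0.3, -2.6]
grip_width: 0.588
grasp_force: 54.1
```

Run:
```python
from path import *
from tgt import *
log(); rep([.6218,-.0169,.115],Rb)
from workcell import optics
from h import *
c=optics.camera("scene"); np.savez("s2.npz",**c); cv2.imwrite("pics/s2.png",cv2.resize(c["color"][80:280,120:340,::-1],(660,600)))
```

```text
inc [0.0042 0.0011 0.0055] [ 0.0003 -0.0013  0.0037] t 8.62 F [ 0.2 -0.3 -2.6] pos [ 0.62   -0.0172  0.1218] z [ 0.653 -0.377 -0.657] j [0.531, 0.373, -0.951, 2.156, 1.601, 0.869, -0.478] w 0.588
```

View pics/s2.png

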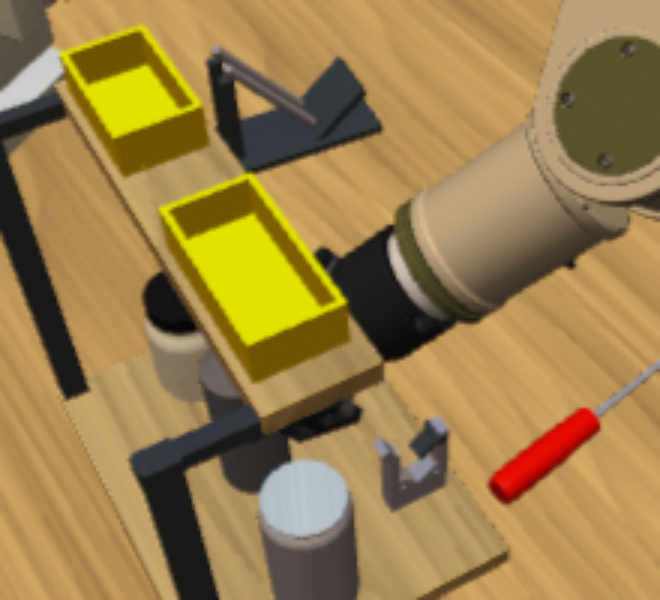

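Run:
```python
from h import *
from scipy.optimize import least_squares
S=cloud(load("s2.npz"))
def circ(P,r,x0):
    f=lambda p:np.hypot(P[:,0]-p[0],P[:,1]-p[1])-r
    m=np.ones(len(P),bool); x=np.array(x0)
    for k in range(6):
        x=least_squares(lambda p:f(p)[m],x,loss="soft_l1",f_scale=.001).x; m=abs(f(x))<.004
    return x.round(4),m.sum(),abs(f(x)[m]).mean().round(4)
P=box(S,185,218,195,248,.03,.125); Q=P[(abs(P[:,1]+.022)<.035)&(P[:,0]>.6)&(P[:,0]<.67)]
print("bot",len(P),len(Q),circ(Q,.026,[.632,-.022]), "zmin near", np.percentile(Q[:,2],[1,50,99]))
for lo,hi in((.03,.06),(.06,.09),(.09,.125)):
    q=Q[(Q[:,2]>lo)&(Q[:,2]<hi)]; print(lo,len(q),circ(q,.026,[.632,-.022]) if len(q)>20 else "")
P=box(S,200,245,235,290,.04,.125);P=P[(P[:,1]>.04)]; print("can",circ(P,.03,[.64,.084]))
P=box(S,165,205,175,215,.03,.1);P=P[(P[:,1]<-.08)]; print("jar",circ(P,.032,[.6236,-.129]))
```

```text
bot 359 320 (array([ 0.6299, -0.0234]), np.int64(319), np.float64(0.0005)) zmin near [0.03108025 0.06315526 0.1235071 ]
0.03 146 (array([ 0.6297, -0.0234]), np.int64(146), np.float64(0.0006))
0.06 144 (array([ 0.63  , -0.0234]), np.int64(144), np.float64(0.0005))
0.09 30 (array([ 0.6301, -0.0229]), np.int64(29), np.float64(0.0003))
can (array([0.6469, 0.0869]), np.int64(648), np.float64(0.0004))
jar (array([ 0.6215, -0.1295]), np.int64(305), np.float64(0.0011))
```

>>> {"fn": "jog_arm", "kwargs": {"increments": [[0,0.001,0.002,0,0,0,-1],[0.0008,0.0015,0.003,0,0,0,-1],[0.0015,0.0015,0.0036,0,0,0,-1],[0.0022,0.0015,0.0042,0,0,0,-1],[0.0022,0.0015,0.0042,0,0,0,-1]]}}

```text
clock: 9.08
position: [0.6228, -0.0167, 0.1175]
ee_rot: [0.234, 0.88, -0.108, 0.4]
ft_force: [0.5, 0.7, -2.7]
grip_width: 0.592
grasp_force: 54.1
```

>>> {"fn": "jog_arm", "kwargs": {"increments": [[0.0007,0,0.0006,0,0,0,-1],[0.0014,0,0.0012,0,0,0,-1],[0.0014,0,0.0012,0,0,0,-1]]}}

```text
clock: 9.33
position: [0.6237, -0.017, 0.1175]
ee_rot: [0.234, 0.879, -0.108, 0.402]
ft_force: [-5.6, -1.4, 10.6]
grip_width: 0.591
grasp_force: 55.1
```

>>> {"fn": "jog_arm", "kwargs": {"increments": [[-0.0007,0,-0.0006,0,0,0,-1],[-0.0007,0,-0.0006,0,0,0,-1]]}}

```text
clock: 9.5
position: [0.6231, -0.0168, 0.1173]
ee_rot: [0.234, 0.879, -0.108, 0.4]
ft_force: [-0.5, -0.5, 2.2]
grip_width: 0.587
grasp_force: 54.5
```

>>> {"fn": "jog_arm", "kwargs": {"increments": [[0,0,0,0,0,0,0.25],[0,0,0,0,0,0,0.35],[0,0,0,0,0,0,0.45],[0,0,0,0,0,0,0.55],[0,0,0,0,0,0,0.55]]}}

```text
clock: 9.92
position: [0.6227, -0.0167, 0.1165]
ee_rot: [0.234, 0.88, -0.108, 0.4]
ft_force: [-0.2, -0.3, -0.2]
grip_width: 0.775
grasp_force: 0.0
```

Run:
```python
from path import *
from tgt import *
log(); rep([.6218,-.0169,.115],Rb)
from workcell import optics
from h import *
c=optics.camera("scene"); S=cloud(c)
P=box(S,185,218,195,248,.03,.125); Q=P[(abs(P[:,1]+.022)<.035)&(P[:,0]>.6)&(P[:,0]<.67)]
from scipy.optimize import least_squares
for lo,hi in((.03,.06),(.06,.12)):
    q=Q[(Q[:,2]>lo)&(Q[:,2]<hi)]; print(least_squares(lambda p:np.hypot(q[:,0]-p[0],q[:,1]-p[1])-.026,[.632,-.022],loss="soft_l1",f_scale=.001).x)
```

```text
inc [ 0.0016 -0.0006  0.0005] [ 0.0007 -0.0015  0.0038] t 9.92 F [-0.2 -0.3 -0.2] pos [ 0.6227 -0.0167  0.1165] z [ 0.653 -0.376 -0.657] j [0.522, 0.391, -0.943, 2.152, 1.619, 0.876, -0.489] w 0.775
[ 0.63209884 -0.02261173]
[ 0.63210707 -0.02256654]
```

>>> {"fn": "jog_arm", "kwargs": {"increments": [[0,0,-0.01,0,0,0,0.55],[0,0,-0.03,0,0,0,0.55],[0,0,-0.06,0,0,0,0.55],[0,0,-0.09,0,0,0,0.55],[0,0,-0.125,0,0,0,0.55]]}}

```text
clock: 10.38
position: [0.5418, 0.0297, 0.1968]
ee_rot: [0.234, 0.88, -0.108, 0.399]
ft_force: [-0.4, -0.9, 1.1]
grip_width: 0.771
grasp_force: 0.0
```

```bash
cat > kin3.py <<'E'
import json,numpy as np
from scipy.optimize import least_squares
from scipy.spatial.transform import Rotation as R
D=[json.loads(l) for l in open("log.txt")]
sg=[-1,1,-1,1,-1,1,-1]; ax="zyzyzyz"
def fk(q,P):
    # P: tz/tx offsets and joint zero offsets
    r=R.from_euler("z",P[0]); x=np.array([P[1],P[2],P[3]]); offs=[(0,0,0),(P[4],P[5],P[6]),(0,0,0),(P[7],P[8],P[9]),(0,0,0),(P[10],P[11],P[12]),(0,0,0)]
    for i in range(7):
        r=r*R.from_rotvec(np.eye(3)["xyz".index(ax[i])]*(sg[i]*q[i]+P[13+i]))
        if i in(1,3,5): 
            pass
        x=x+r.apply(offs[i] if i!=1 else (0,0,0)) if i not in(1,3,5) else x
        if i==2: x=x+r.apply([P[4],P[5],P[6]])
        if i==4: x=x+r.apply([P[7],P[8],P[9]])
        if i==6: x=x+r.apply([P[10],P[11],P[12]])
    return x,r*R.from_rotvec(P[20:23])
P0=np.zeros(23);P0[3]=.2233;P0[6]=.455;P0[9]=.48;P0[12]=.2945;P0[0]=-.07
def f(P):
    o=[]
    for d in D:
        x,r=fk(d[0],P); o+=[x-d[1],.3*(R.from_quat(d[2]).inv()*r).as_rotvec()]
    return np.concatenate(o+[2e-3*(P-P0)])
best=None
for y in(0,np.pi/2,np.pi,-np.pi/2):
    P0[22]=y; o=least_squares(f,P0); 
    if best is None or o.cost<best.cost: best=o
PP=best.x
if __name__=="__main__":
    r=f(PP)[:6*len(D)].reshape(-1,6); print(np.linalg.norm(r[:,:3],axis=1).round(4),np.degrees(np.linalg.norm(r[:,3:],axis=1)/.3).round(2)); print(PP.round(3).tolist())
E
python3 kin3.py
```

```text
[0.0013 0.0008 0.0013 0.0004 0.0007 0.0005 0.0008 0.0005 0.0007 0.0007
 0.0005 0.0007] [0.04 0.12 0.08 0.01 0.03 0.01 0.08 0.06 0.06 0.03 0.05 0.06]
[-0.038, -0.01, -0.01, 0.256, -0.004, -0.029, 0.45, -0.001, 0.0, 0.489, 0.001, -0.001, 0.318, 0.032, 0.002, 0.003, -0.001, -0.001, -0.0, -0.001, -0.001, -0.0, 1.57]
```

```bash
cat > bar.py <<'E'
import sim,kin3
from sim import *
sim.FF=lambda q:kin3.fk(q,kin3.PP); 
def mk(x,z):
    x=np.array(x)/np.linalg.norm(x); z=np.array(z)/np.linalg.norm(z); return R.from_matrix(np.c_[x,np.cross(z,x),z])
bar=np.array([.4332,.3321,.045]); bd=np.array([.9485,.3166,0]); th=np.radians(-4.5); ex=np.array([np.cos(th),np.sin(th),0]); ey=np.array([-ex[1],ex[0],0]); seat=np.array([.5422,-.0156,.055]); nz=np.array([0,0,1.])
n=np.array([bd[1],-bd[0],0])  # horizontal, perp to the bar, toward -y
def rp(s,tilt=0): return mk(s*bd,-np.cos(tilt)*nz+np.sin(tilt)*n)
def rf(s,a): a=np.radians(a); return mk(s*ey,np.cos(a)*ex-np.sin(a)*nz)
E
python3 - <<'E'
from bar import *
from workcell import get_obs
q0=np.array(get_obs()["joint_pos"]); print(FF(q0)[0] if 0 else sim.FF(q0)[0])
for s in(1,-1):
  for sf in(s,-s):
    for a in(90,75,62):
      q=q0; o=[]
      tl=0
      for p,r in((np.r_[.42,.2,.3],rp(s)),(bar-.006*rp(s).apply([0,0,1])+[0,0,.1],rp(s)),(bar-.006*rp(s).apply([0,0,1]),rp(s)),(bar+[0,0,.2],rp(s)),(seat+[0,0,.15]-.006*rf(sf,a).apply([0,0,1]),rf(sf,a)),(seat-.006*rf(sf,a).apply([0,0,1]),rf(sf,a))):
        q,e,rr=go(q,p,r,25); o.append((round(e,3),round(rr,1))); 
        if len(o) in(3,): qp=q
      print(s,sf,a,o,"pick",qp.round(2),"seat",q.round(2))
E
```

```text
[0.54328954 0.02952463 0.19713926]
1 1 90 [(np.float64(0.0), np.float64(0.0)), (np.float64(0.0), np.float64(0.0)), (np.float64(0.0), np.float64(0.0)), (np.float64(0.0), np.float64(0.0)), (np.float64(0.0), np.float64(0.0)), (np.float64(0.0), np.float64(0.0))] pick [ 0.05  0.57 -0.95  1.83  0.54  1.02 -2.36] seat [ 0.81  0.61 -1.08  1.84  0.61  1.07 -0.59]
1 1 75 [(np.float64(0.0), np.float64(0.0)), (np.float64(0.0), np.float64(0.0)), (np.float64(0.0), np.float64(0.0)), (np.float64(0.0), np.float64(0.0)), (np.float64(0.0), np.float64(0.0)), (np.float64(0.0), np.float64(0.0))] pick [ 0.05  0.57 -0.95  1.83  0.54  1.02 -2.36] seat [ 0.79  0.36 -0.96  2.06  0.56  0.68 -0.59]
1 1 62 [(np.float64(0.0), np.float64(0.0)), (np.float64(0.0), np.float64(0.0)), (np.float64(0.0), np.float64(0.0)), (np.float64(0.0), np.float64(0.0)), (np.float64(0.0), np.float64(0.0)), (np.float64(0.0), np.float64(0.0))] pick [ 0.05  0.57 -0.95  1.83  0.54  1.02 -2.36] seat [ 0.59  0.2  -0.71  2.24  0.67  0.34 -0.75]
1 -1 90 [(np.float64(0.0), np.float64(0.0)), (np.float64(0.0), np.float64(0.0)), (np.float64(0.0), 
[... 2125 characters left out ...]
0.86] seat [ 0.29  0.4  -0.4   1.84  0.19  0.94 -0.27]
-1 1 75 [(np.float64(0.0), np.float64(0.0)), (np.float64(0.0), np.float64(0.0)), (np.float64(0.0), np.float64(0.0)), (np.float64(0.0), np.float64(0.0)), (np.float64(0.0), np.float64(0.0)), (np.float64(0.0), np.float64(0.0))] pick [-0.08  0.5  -0.77  1.83  0.42  0.98  0.86] seat [ 0.34  0.26 -0.45  2.06  0.27  0.61 -0.36]
-1 1 62 [(np.float64(0.0), np.float64(0.0)), (np.float64(0.0), np.float64(0.0)), (np.float64(0.0), np.float64(0.0)), (np.float64(0.0), np.float64(0.0)), (np.float64(0.0), np.float64(0.0)), (np.float64(0.0), np.float64(0.0))] pick [-0.08  0.5  -0.77  1.83  0.42  0.98  0.86] seat [ 0.4   0.18 -0.52  2.24  0.56  0.31 -0.67]
```

Run:
```python
from bar import *
from tgt import rep
rep([.43,.25,.28],rp(-1))
```

```text
inc [ 0.0732  0.1352 -0.2105] [-0.3607  0.7983 -0.7894] t 10.38 F [-0.4 -0.9  1.1] pos [0.5418 0.0297 0.1968] z [ 0.652 -0.376 -0.659] j [0.619, -0.012, -1.125, 2.237, 1.148, 0.774, -0.272] w 0.771
```

>>> {"fn": "jog_arm", "kwargs": {"increments": [[0.01,0.02,-0.035,-0.036,0.08,-0.079,0.3],[0.025,0.047,-0.073,-0.072,0.16,-0.158,0.2],[0.037,0.068,-0.105,-0.108,0.24,-0.237,0.2],[0.05,0.092,-0.143,-0.144,0.32,-0.316,0.2],[0.063,0.116,-0.18,-0.18,0.4,-0.395,0.2]]}}

```text
clock: 10.8
position: [0.4762, 0.1563, 0.2454]
ee_rot: [0.082, 0.962, -0.07, 0.252]
ft_force: [1.4, -0.4, -0.3]
grip_width: 0.602
grasp_force: 0.0
```

>>> {"fn": "jog_arm", "kwargs": {"increments": [[0,0,0,-0.036,0.08,-0.079,0.2],[0,0,0,-0.072,0.16,-0.158,0.2],[0,0,0,-0.108,0.24,-0.237,0.2],[0,0,0,-0.144,0.32,-0.316,0.2],[0,0,0,-0.18,0.4,-0.395,0.2]]}}

```text
clock: 11.22
position: [0.4776, 0.1557, 0.2455]
ee_rot: [-0.118, 0.992, -0.014, 0.045]
ft_force: [-0.1, 0.8, 0.0]
grip_width: 0.604
grasp_force: 0.0
```

Run:
```python
from bar import *
from tgt import rep,log
log(); rep(bar+[0,0,.13],rp(-1))
```

```text
inc [0.0077 0.1845 0.0629] [-0.0426  0.0839 -0.0863] t 11.22 F [-0.1  0.8  0. ] pos [0.4776 0.1557 0.2455] z [ 0.092 -0.018 -0.996] j [0.377, 0.069, -0.837, 1.82, 0.116, 1.203, 1.312] w 0.604
```

>>> {"fn": "jog_arm", "kwargs": {"increments": [[0.0015,0.037,0.012,-0.009,0.017,-0.017,0.2],[0.003,0.074,0.025,-0.017,0.034,-0.034,0.2],[0.005,0.111,0.038,-0.026,0.05,-0.052,0.2],[0.006,0.148,0.05,-0.034,0.067,-0.069,0.2],[0.0077,0.1845,0.063,-0.043,0.084,-0.086,0.2]]}}

```text
clock: 11.63
position: [0.4337, 0.3339, 0.1735]
ee_rot: [-0.158, 0.987, -0.0, 0.001]
ft_force: [1.9, 0.4, 0.4]
grip_width: 0.604
grasp_force: 0.0
```

Run:
```python
from bar import *
from tgt import rep,log
from h import *
from workcell import optics
log(); c=optics.camera("wrist"); np.savez("w2.npz",**c); cv2.imwrite("pics/w2.png",c["color"][:,:,::-1]); X=cloud(c)
P=X.reshape(-1,3); P=P[(P[:,2]>.044)&(P[:,2]<.062)&(np.linalg.norm(P[:,:2]-bar[:2],axis=1)<.125)]
print(len(P))
# ridge line: use points near top
for it in range(4):
    m=P.mean(0); v=np.linalg.svd(P[:,:2]-m[:2],full_matrices=False)[2][0]; v*=np.sign(v[0]); nn=np.array([-v[1],v[0]])
    w=(P[:,:2]-m[:2])@nn; P=P[abs(w)<.011]
t=(P[:,:2]-m[:2])@v; lo,hi=np.percentile(t,[.3,99.7]); print("mid",m[:2]+v*(lo+hi)/2,"dir",v,"yaw",np.degrees(np.arctan2(v[1],v[0])),"len",hi-lo,"ztop",np.percentile(P[:,2],95))
rep(bar+[0,0,.006],rp(-1))
```

```text
4562
mid [0.43275505 0.33338636] dir [0.94820921 0.31764649] yaw 18.520653955122196 len 0.19896096131910712 ztop 0.054619235442637484
inc [-0.0015 -0.0091  0.1197] [ 0.0036 -0.0027  0.004 ] t 11.68 F [-6.1 -0.3 -1.4] pos [0.4293 0.3399 0.1707] z [-0.004  0.003 -1.   ] j [0.029, 0.372, -0.93, 1.737, 0.314, 1.194, 0.911] w 0.599
```

View pics/w2.png

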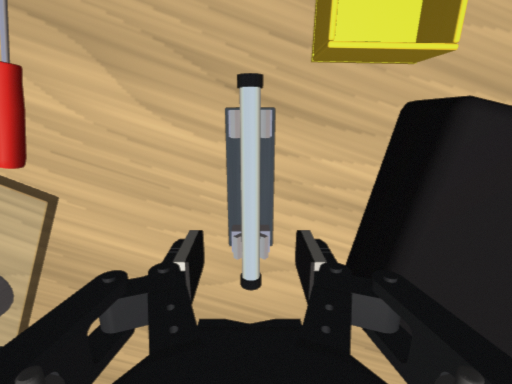

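>>> {"fn": "jog_arm", "kwargs": {"increments": [[0,0,0.03,0,0,0,0.2],[0,0,0.05,0,0,0,0.2],[0,0,0.05,0,0,0,0.2],[0,0,0.05,0,0,0,0.2]]}}

```text
clock: 12.02
position: [0.4339, 0.332, 0.1238]
ee_rot: [-0.158, 0.987, -0.001, 0.0]
ft_force: [0.7, 0.6, 0.9]
grip_width: 0.601
grasp_force: 0.0
```

```bash
sed -i 's/^bar=np.array(\[.4332,.3321,.045\])/bar=np.array([.4330,.3330,.045])/' bar.py
python3 - <<'E'
from bar import *
from tgt import rep,log
log(); rep(bar+[0,0,.006],rp(-1))
E
```

```text
inc [0.0006 0.0013 0.0728] [-0.0014  0.0008 -0.0042] t 12.02 F [0.7 0.6 0.9] pos [0.4339 0.332  0.1238] z [ 0.001 -0.001 -1.   ] j [0.011, 0.42, -0.896, 1.788, 0.366, 1.109, 0.879] w 0.601
```

>>> {"fn": "jog_arm", "kwargs": {"increments": [[0,0.001,0.025,0,0,-0.004,0.2],[0.0006,0.0013,0.05,0,0,-0.004,0.2],[0.0006,0.0013,0.066,0,0,-0.004,0.2],[0.0006,0.0013,0.071,0,0,-0.004,0.2],[0.0006,0.0013,0.071,0,0,-0.004,0.0]]}}

```text
clock: 12.43
position: [0.4339, 0.3332, 0.0537]
ee_rot: [-0.16, 0.987, -0.0, 0.001]
ft_force: [-0.4, -0.0, 0.7]
grip_width: 0.501
grasp_force: 0.0
```

>>> {"fn": "jog_arm", "kwargs": {"increments": [[0,0,0,0,0,0,-0.3],[0,0,0,0,0,0,-0.5],[0,0,0,0,0,0,-0.7],[0,0,0,0,0,0,-1],[0,0,0,0,0,0,-1]], "grip_force": 70}}

```text
clock: 12.85
position: [0.4343, 0.3347, 0.0552]
ee_rot: [-0.16, 0.987, 0.0, 0.003]
ft_force: [-1.2, 0.7, 7.5]
grip_width: 0.184
grasp_force: 68.1
```

>>> {"fn": "jog_arm", "kwargs": {"increments": [[0,0,0,0,0,0,-1],[0,0,0,0,0,0,-1],[0,0,0,0,0,0,-1]]}}

```text
clock: 13.1
position: [0.4342, 0.3347, 0.0551]
ee_rot: [-0.16, 0.987, 0.0, 0.003]
ft_force: [-1.5, 1.0, 6.7]
grip_width: 0.185
grasp_force: 68.1
```

Run:
```python
from bar import *
from tgt import rep,log
log(); rep(bar+[0,0,.106],rp(-1))
```

```text
inc [ 0.0012 -0.0012 -0.0959] [ 0.      0.0056 -0.0002] t 13.1 F [-1.5  1.   6.7] pos [0.4342 0.3347 0.0551] z [ 0.005  0.002 -1.   ] j [-0.043, 0.514, -0.842, 1.838, 0.457, 0.99, 0.815] w 0.185
```

>>> {"fn": "jog_arm", "kwargs": {"increments": [[0,0,-0.015,0,0,0,-1],[0,0,-0.05,0,0,0,-1],[0,0,-0.09,0,0,0,-1],[0,0,-0.13,0,0,0,-1],[0,0,-0.17,0,0,0,-1]]}}

```text
clock: 13.52
position: [0.4324, 0.3334, 0.2264]
ee_rot: [-0.161, 0.987, -0.0, 0.002]
ft_force: [1.6, 0.7, -2.2]
grip_width: 0.184
grasp_force: 68.5
```

```bash
cat >> bar.py <<'E'
A=70; Rf=rf(1,A)
def tcp(p,off=.010,dx=.0017): return np.array(p)-Rf.apply([dx,0,off])
E
python3 - <<'E'
from bar import *
from tgt import rep,log
from workcell import get_obs
log(); rep([.44,.15,.25],Rf)
q=np.array(get_obs()["joint_pos"])
for p,r in(([.44,.15,.25],Rf),(tcp(seat+[0,0,.13]),Rf),(tcp(seat),Rf)):
    q,e,rr=go(q,np.array(p),r,25); print(q.round(2),e,rr)
E
```

```text
inc [ 0.0508 -0.1764 -0.0235] [-0.2252 -0.3403  1.9493] t 13.52 F [ 1.6  0.7 -2.2] pos [0.4324 0.3334 0.2264] z [ 0.003 -0.    -1.   ] j [0.068, 0.309, -0.954, 1.677, 0.264, 1.289, 0.956] w 0.184
[ 0.4  -0.26 -0.82  2.06 -0.03  0.95 -0.5 ] 5.728642646526189e-11 1.587354419150957e-08
[ 0.55  0.01 -0.63  2.02  0.08  0.78 -0.21] 6.834097512556449e-12 2.2463346102107744e-09
[ 0.46  0.22 -0.58  2.13  0.37  0.51 -0.46] 3.6875536151899145e-11 1.3679832513850857e-08
```

>>> {"fn": "jog_arm", "kwargs": {"increments": [[0.01,-0.035,-0.005,-0.0135,-0.0205,0.1175,-1],[0.02,-0.07,-0.01,-0.027,-0.041,0.235,-1],[0.03,-0.105,-0.014,-0.0405,-0.0615,0.3525,-1],[0.04,-0.141,-0.019,-0.054,-0.082,0.47,-1],[0.051,-0.176,-0.0235,-0.0675,-0.1025,0.5875,-1]]}}

```text
clock: 13.93
position: [0.4399, 0.1488, 0.2483]
ee_rot: [0.135, 0.989, 0.041, 0.047]
ft_force: [1.0, 0.3, -2.5]
grip_width: 0.183
grasp_force: 68.7
```

>>> {"fn": "jog_arm", "kwargs": {"increments": [[0,0,0,-0.0135,-0.0205,0.1175,-1],[0,0,0,-0.027,-0.041,0.235,-1],[0,0,0,-0.0405,-0.0615,0.3525,-1],[0,0,0,-0.054,-0.082,0.47,-1],[0,0,0,-0.0675,-0.1025,0.5875,-1]]}}

```text
clock: 14.35
position: [0.4399, 0.1506, 0.2477]
ee_rot: [0.416, 0.902, 0.079, 0.087]
ft_force: [-0.1, 0.4, -1.7]
grip_width: 0.182
grasp_force: 68.8
```

>>> {"fn": "jog_arm", "kwargs": {"increments": [[0,0,0,-0.0135,-0.0205,0.1175,-1],[0,0,0,-0.027,-0.041,0.235,-1],[0,0,0,-0.0405,-0.0615,0.3525,-1],[0,0,0,-0.054,-0.082,0.47,-1],[0,0,0,-0.0675,-0.1025,0.5875,-1]]}}

```text
clock: 14.77
position: [0.4397, 0.1508, 0.2473]
ee_rot: [0.659, 0.734, 0.109, 0.12]
ft_force: [-0.6, -1.0, -1.5]
grip_width: 0.187
grasp_force: 68.8
```

Run:
```python
from bar import *
from tgt import rep,log
log(); rep(tcp(seat+[0,0,.12]),Rf)
```

```text
inc [-0.175   0.0551  0.0909] [-0.0218 -0.0296  0.1818] t 14.77 F [-0.6 -1.  -1.5] pos [0.4397 0.1508 0.2473] z [ 0.32   0.002 -0.947] j [0.624, -0.315, -0.961, 2.06, -0.18, 0.96, -0.165] w 0.187
```

>>> {"fn": "jog_arm", "kwargs": {"increments": [[-0.03,0.009,0.015,-0.004,-0.006,0.036,-1],[-0.06,0.019,0.03,-0.009,-0.012,0.073,-1],[-0.09,0.028,0.045,-0.013,-0.018,0.109,-1],[-0.12,0.037,0.06,-0.018,-0.024,0.146,-1],[-0.15,0.047,0.077,-0.022,-0.03,0.182,-1]]}}

```text
clock: 15.18
position: [0.5257, 0.0057, 0.1943]
ee_rot: [0.722, 0.67, 0.118, 0.128]
ft_force: [1.1, 0.1, -1.3]
grip_width: 0.185
grasp_force: 68.8
```

>>> {"fn": "jog_arm", "kwargs": {"increments": [[-0.0203,0.0127,0.0136,0,0,0,-1],[-0.0203,0.0127,0.0136,0,0,0,-1],[-0.0203,0.0127,0.0136,0,0,0,-1]]}}

```text
clock: 15.43
position: [0.5401, -0.0155, 0.185]
ee_rot: [0.722, 0.67, 0.118, 0.126]
ft_force: [-1.3, 0.1, -0.2]
grip_width: 0.185
grasp_force: 68.9
```

Run:
```python
from bar import *
from tgt import rep,log
from h import *
from workcell import optics
log(); rep(tcp(seat+[0,0,.06]),Rf)
for n in("top","wrist","scene"):
    c=optics.camera(n); np.savez(n+"3.npz",**c); cv2.imwrite("pics/%s3.png"%n,c["color"][:,:,::-1])
rep(tcp(seat+[0,0,.06]),Rf)
t=cv2.imread("pics/top3.png")[100:200,200:340]; s=cv2.imread("pics/scene3.png")[130:300,130:330]
cv2.imwrite("pics/c3.png",np.hstack([cv2.resize(t,(448,320)),cv2.resize(cv2.imread("pics/wrist3.png"),(352,320))]) )
X=cloud(load("top3.npz")); P=box(X,205,345,120,195,.168,.2); P=P[(P[:,0]<.59)]; print(len(P),P.min(0),P.max(0))
for n,W in(("top3.npz",0),("scene3.npz",0)):
    X=cloud(load(n)).reshape(-1,3); P=X[(X[:,2]>.14)&(X[:,2]<.19)&(abs(X[:,0]-.542)<.03)&(X[:,1]>-.13)&(X[:,1]<.1)]
    e=P[(abs(P[:,1]+.016)>.065)]; print(n,len(P),len(e),[ (e[e[:,1]*k>0.0].mean(0).round(4).tolist(),e[e[:,1]*k>0][:,1].min().round(4),e[e[:,1]*k>0][:,1].max().round(4), np.percentile(e[e[:,1]*k>0][:,2],95).round(4)) for k in(1,-1) if (e[:,1]*k>0).any()])
```

```text
inc [-0.0016 -0.0218  0.0566] [-0.0023 -0.0017  0.0021] t 15.43 F [-1.3  0.1 -0.2] pos [ 0.5401 -0.0155  0.185 ] z [ 0.339 -0.025 -0.94 ] j [0.82, 0.037, -0.905, 2.018, 0.117, 0.761, -0.226] w 0.185
inc [-0.0035 -0.0222  0.0574] [ 0.     -0.0012  0.0059] t 15.58 F [-0.1  0.2 -1.1] pos [ 0.5401 -0.0136  0.1859] z [ 0.341 -0.026 -0.94 ] j [0.818, 0.034, -0.906, 2.018, 0.117, 0.761, -0.227] w 0.182
483 [ 0.52727986 -0.11335884  0.16911801] [0.56331025 0.08589164 0.1891893 ]
top3.npz 483 249 [([0.5499, 0.0683, 0.1842], np.float64(0.0506), np.float64(0.0859), np.float64(0.1876)), ([0.5371, -0.0984, 0.1832], np.float64(-0.1134), np.float64(-0.0814), np.float64(0.1867))]
scene3.npz 593 273 [([0.553, 0.0739, 0.1808], np.float64(0.0493), np.float64(0.0897), np.float64(0.1862)), ([0.5446, -0.0992, 0.1817], np.float64(-0.113), np.float64(-0.0813), np.float64(0.1857))]
```

View pics/c3.png

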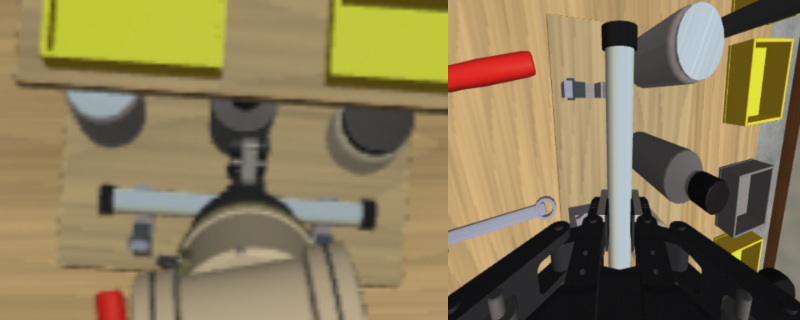

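>>> {"fn": "jog_arm", "kwargs": {"increments": [[-0.001,-0.007,0.019,0,0,0.002,-1],[-0.002,-0.015,0.038,0,0,0.004,-1],[-0.0035,-0.022,0.057,0,-0.001,0.005,-1],[-0.0035,-0.022,0.057,0,-0.001,0.005,-1],[-0.0035,-0.022,0.057,0,-0.001,0.005,-1]], "grip_force": 90}}

```text
clock: 16.0
position: [0.5383, -0.0171, 0.1242]
ee_rot: [0.723, 0.669, 0.118, 0.127]
ft_force: [0.6, 0.9, -0.9]
grip_width: 0.176
grasp_force: 88.2
```

Run:
```python
from bar import *
from tgt import rep,log
from h import *
from workcell import optics
log(); rep(tcp(seat+[0,0,.048]),Rf); rep(tcp(seat+[0,0,0]),Rf)
for n in("wrist","scene"):
    c=optics.camera(n); np.savez(n+"4.npz",**c); cv2.imwrite("pics/%s4.png"%n,c["color"][:,:,::-1])
s=cv2.imread("pics/scene4.png")[170:270,190:310]
cv2.imwrite("pics/c4.png",np.hstack([cv2.resize(s,(420,350)),cv2.resize(cv2.imread("pics/wrist4.png")[0:260,60:340],(377,350))]) )
```

```text
inc [ 0.0001 -0.0037  0.0113] [-0.0017 -0.0009  0.0008] t 16.0 F [ 0.6  0.9 -0.9] pos [ 0.5383 -0.0171  0.1242] z [ 0.339 -0.026 -0.94 ] j [0.771, 0.141, -0.886, 2.085, 0.279, 0.64, -0.365] w 0.176
inc [ 0.     -0.02    0.0564] [-0.0017 -0.0009  0.0008] t 16.0 F [ 0.6  0.9 -0.9] pos [ 0.5383 -0.0171  0.1242] z [ 0.339 -0.026 -0.94 ] j [0.771, 0.141, -0.886, 2.085, 0.279, 0.64, -0.365] w 0.176
```

View pics/c4.png

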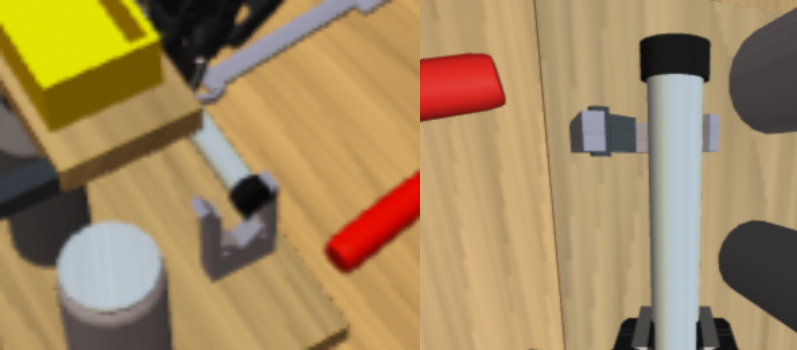

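Run:
```python
from bar import *
from h import *
c=load("wrist4.npz"); X=cloud(c).reshape(-1,3)
L=np.c_[(X-seat)@ex,(X-seat)@ey,X[:,2]-.055]
m=(L[:,1]>.06)&(L[:,1]<.09)&(abs(L[:,0])<.05)
C=L[m&(L[:,2]>.02)&(L[:,2]<.043)]; print(len(C))
for k in(-1,1):
    q=C[C[:,0]*k>0.005]; print(k,len(q),np.percentile(q,[2,50,98],axis=0).round(4).tolist() if len(q) else "")
t=C[C[:,2]>.031]; print("tops",np.histogram(t[:,0],np.arange(-.034,.036,.004)),"y",np.percentile(t[:,1],[3,97]))
B=L[(L[:,1]>.03)&(L[:,1]<.1)&(abs(L[:,0])<.02)&(L[:,2]>.048)]; r=B[B[:,1]<.08]
from scipy.optimize import least_squares
o=least_squares(lambda p:np.hypot(r[:,0]-p[0]-p[2]*(r[:,1]),r[:,2]-p[1]-p[3]*r[:,1])-.009,[0,.06,0,0],loss="soft_l1",f_scale=.001); print("bar axis x,z,slopes",o.x.round(4),len(r),"end y",np.percentile(B[:,1],99.5))
```

```text
1511
-1 1178 [[-0.0257, 0.0685, 0.0206], [-0.0186, 0.0766, 0.032], [-0.006, 0.0848, 0.0356]]
1 332 [[0.0199, 0.0697, 0.0384], [0.022, 0.0765, 0.0406], [0.0267, 0.0831, 0.0427]]
tops (array([  0,   0, 250, 297, 134,   0,   0,   0,   0,   0,   0,   0,   0,
       163, 140,  29,   0]), array([-0.034, -0.03 , -0.026, -0.022, -0.018, -0.014, -0.01 , -0.006,
       -0.002,  0.002,  0.006,  0.01 ,  0.014,  0.018,  0.022,  0.026,
        0.03 ,  0.034])) y [0.06899751 0.08427944]
bar axis x,z,slopes [ 0.0014  0.0592 -0.0037  0.0023] 4496 end y 0.09977869837208966
```

>>> {"fn": "jog_arm", "kwargs": {"increments": [[0.001,-0.0035,0.009,0,0,0,-1],[0.001,-0.0065,0.018,0,0,0,-1],[0.001,-0.0085,0.024,0,0,0,-1],[0.001,-0.0105,0.03,0,0,0,-1],[0.001,-0.0105,0.03,0,0,0,-1]]}}

```text
clock: 16.52
position: [0.539, -0.017, 0.0918]
ee_rot: [0.723, 0.668, 0.118, 0.127]
ft_force: [0.5, -0.2, -2.3]
grip_width: 0.177
grasp_force: 88.2
```

>>> {"fn": "jog_arm", "kwargs": {"increments": [[0,-0.0017,0.0047,0,0,0,-1],[0,-0.0034,0.0094,0,0,0,-1],[0,-0.0051,0.0141,0,0,0,-1],[0,-0.0051,0.0141,0,0,0,-1]]}}

```text
clock: 16.85
position: [0.5403, -0.017, 0.0772]
ee_rot: [0.723, 0.668, 0.119, 0.128]
ft_force: [12.6, -1.6, -6.9]
grip_width: 0.176
grasp_force: 88.0
```

>>> {"fn": "jog_arm", "kwargs": {"increments": [[0,-0.0015,0.004,0,0,0,-1],[0,-0.003,0.008,0,0,0,-1],[0,-0.0043,0.012,0,0,0,-1],[0,-0.0043,0.012,0,0,0,-1]]}}

```text
clock: 17.18
position: [0.5401, -0.0171, 0.0663]
ee_rot: [0.723, 0.668, 0.117, 0.129]
ft_force: [-24.4, -0.3, 45.8]
grip_width: 0.179
grasp_force: 100.5
```

Run:
```python
from bar import *
from tgt import rep
rep(tcp(seat),Rf)
from workcell import optics
from h import *
c=optics.camera("wrist"); np.savez("w5.npz",**c); X=cloud(c).reshape(-1,3)
L=np.c_[(X-seat)@ex,(X-seat)@ey,X[:,2]-.055]
B=L[(L[:,1]>.03)&(L[:,1]<.105)&(abs(L[:,0])<.016)&(L[:,2]>-.005)&(L[:,2]<.016)]; r=B[(B[:,1]<.06)]
from scipy.optimize import least_squares
o=least_squares(lambda p:np.hypot(r[:,0]-p[0]-p[2]*(r[:,1]),r[:,2]-p[1]-p[3]*r[:,1])-.009,[0,0,0,0],loss="soft_l1",f_scale=.001); print("bar axis x,z,slopes",o.x.round(4),len(r),"end y",np.percentile(B[:,1],99.5))
```

```text
inc [-0.     -0.002   0.0013] [0.0012 0.0022 0.0003] t 17.18 F [-24.4  -0.3  45.8] pos [ 0.5401 -0.0171  0.0663] z [ 0.342 -0.029 -0.939] j [0.668, 0.253, -0.803, 2.128, 0.485, 0.535, -0.549] w 0.179
bar axis x,z,slopes [ 0.0023  0.0034  0.0026 -0.0023] 2587 end y 0.10086197229124369
```

>>> {"fn": "jog_arm", "kwargs": {"increments": [[0,-0.001,-0.0015,0,0,0,-1],[0,-0.002,-0.003,0,0,0,-1],[0,-0.002,-0.003,0,0,0,-1]]}}

```text
clock: 17.48
position: [0.5354, -0.0168, 0.0659]
ee_rot: [0.724, 0.668, 0.117, 0.127]
ft_force: [-0.0, -0.4, -1.9]
grip_width: 0.176
grasp_force: 94.6
```

```bash
cat > meas.py <<'E'
from bar import *
from tgt import rep
rep(tcp(seat),Rf)
from workcell import optics
from h import *
c=optics.camera("wrist"); np.savez("w6.npz",**c); cv2.imwrite("pics/w6.png",c["color"][:,:,::-1]); X=cloud(c).reshape(-1,3)
L=np.c_[(X-seat)@ex,(X-seat)@ey,X[:,2]-.055]
B=L[(L[:,1]>.03)&(L[:,1]<.105)&(abs(L[:,0])<.016)&(L[:,2]>-.005)&(L[:,2]<.016)]; r=B[(B[:,1]<.06)]
o=least_squares(lambda p:np.hypot(r[:,0]-p[0]-p[2]*(r[:,1]),r[:,2]-p[1]-p[3]*r[:,1])-.009,[0,0,0,0],loss="soft_l1",f_scale=.001); print("bar axis x,z,slopes",o.x.round(4),len(r),"end y",np.percentile(B[:,1],99.5))
E
python3 meas.py
```

```text
inc [0.     0.0026 0.0025] [-0.0024 -0.0003 -0.0007] t 17.48 F [-0.  -0.4 -1.9] pos [ 0.5354 -0.0168  0.0659] z [ 0.339 -0.026 -0.941] j [0.677, 0.245, -0.81, 2.137, 0.471, 0.533, -0.538] w 0.176
bar axis x,z,slopes [-0.0024  0.0028  0.0007  0.0002] 2588 end y 0.10085255048391867
```

>>> {"fn": "jog_arm", "kwargs": {"increments": [[0,0.0012,0.0015,0,0,0,-1],[0,0.0018,0.0028,0,0,0,-1],[0,0.0018,0.0028,0,0,0,-1]]}}

```text
clock: 17.78
position: [0.538, -0.017, 0.0644]
ee_rot: [0.724, 0.668, 0.116, 0.127]
ft_force: [-21.4, -0.1, 25.5]
grip_width: 0.176
grasp_force: 98.6
```

```bash
python3 meas.py
```

```text
inc [0.0001 0.0006 0.0002] [-0.0035  0.0014 -0.0006] t 17.78 F [-21.4  -0.1  25.5] pos [ 0.538  -0.017   0.0644] z [ 0.338 -0.028 -0.941] j [0.669, 0.254, -0.804, 2.131, 0.483, 0.535, -0.548] w 0.176
bar axis x,z,slopes [ 0.0003  0.0014  0.0018 -0.002 ] 2601 end y 0.10088980665120754
```

>>> {"fn": "jog_arm", "kwargs": {"increments": [[0,-0.0008,0,0,0,0,-1],[0,-0.0016,0.0002,0,0,0,-1],[0,-0.0016,0.0002,0,0,0,-1]]}}

```text
clock: 18.08
position: [0.5379, -0.0171, 0.0644]
ee_rot: [0.723, 0.668, 0.118, 0.128]
ft_force: [-12.9, -0.9, 19.8]
grip_width: 0.178
grasp_force: 97.4
```

```bash
python3 meas.py
python3 - <<'E'
import cv2
cv2.imwrite("pics/c6.png",cv2.resize(cv2.imread("pics/w6.png")[0:280,60:400],(680,560)))
E
```

```text
inc [0.0001 0.0007 0.0003] [-0.0003  0.0007 -0.0007] t 18.08 F [-12.9  -0.9  19.8] pos [ 0.5379 -0.0171  0.0644] z [ 0.341 -0.027 -0.94 ] j [0.67, 0.252, -0.804, 2.134, 0.484, 0.53, -0.549] w 0.178
bar axis x,z,slopes [ 0.0003  0.0014 -0.001  -0.0019] 2604 end y 0.10082088287653868
```

View pics/c6.png

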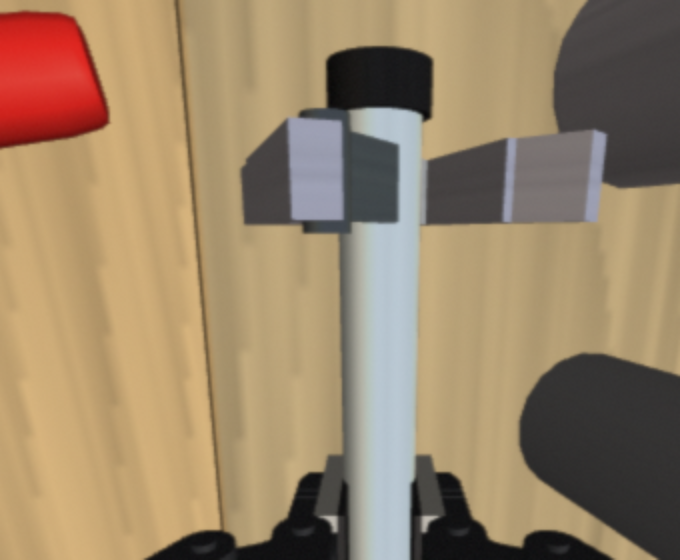

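>>> {"fn": "jog_arm", "kwargs": {"increments": [[0,-0.0008,-0.001,0,0,0,-1],[0,-0.0008,-0.001,0,0,0,-1],[0,-0.0008,-0.001,0,0,0,-1]]}}

```text
clock: 18.38
position: [0.5363, -0.0168, 0.0641]
ee_rot: [0.724, 0.668, 0.118, 0.127]
ft_force: [-0.2, -0.3, -2.4]
grip_width: 0.174
grasp_force: 94.5
```

>>> {"fn": "jog_arm", "kwargs": {"increments": [[0,-0.0007,0.0019,0,0,0,-1],[0,-0.001,0.0028,0,0,0,-1],[0,-0.001,0.0028,0,0,0,-1]]}}

```text
clock: 18.63
position: [0.5368, -0.0168, 0.063]
ee_rot: [0.723, 0.668, 0.117, 0.128]
ft_force: [-28.5, 0.2, 41.2]
grip_width: 0.175
grasp_force: 100.7
```

```bash
python3 meas.py
```

```text
inc [-0.0001  0.0022 -0.0007] [-0.0002  0.0018 -0.0002] t 18.63 F [-28.5   0.2  41.2] pos [ 0.5368 -0.0168  0.063 ] z [ 0.341 -0.029 -0.94 ] j [0.666, 0.253, -0.802, 2.137, 0.489, 0.527, -0.555] w 0.175
bar axis x,z,slopes [-0.0011  0.0001  0.0024 -0.004 ] 2592 end y 0.10100151990215639
```

>>> {"fn": "jog_arm", "kwargs": {"increments": [[0,-0.0008,-0.0008,0,0,0,-1],[0,-0.0016,-0.0016,0,0,0,-1],[0,-0.0016,-0.0016,0,0,0,-1]]}}

```text
clock: 18.93
position: [0.5354, -0.0167, 0.0631]
ee_rot: [0.723, 0.668, 0.119, 0.128]
ft_force: [0.9, -0.9, 3.5]
grip_width: 0.174
grasp_force: 95.0
```

>>> {"fn": "jog_arm", "kwargs": {"increments": [[0,-0.0004,0.001,0,0,0,-1],[0,-0.0006,0.0017,0,0,0,-1],[0,-0.0006,0.0017,0,0,0,-1]]}}

```text
clock: 19.18
position: [0.5359, -0.0166, 0.0624]
ee_rot: [0.723, 0.668, 0.118, 0.128]
ft_force: [-13.0, -0.2, 29.0]
grip_width: 0.177
grasp_force: 98.8
```

```bash
python3 meas.py
```

```text
inc [-0.0002  0.0033 -0.0009] [ 0.002   0.0005 -0.0006] t 19.18 F [-13.   -0.2  29. ] pos [ 0.5359 -0.0166  0.0624] z [ 0.343 -0.027 -0.939] j [0.667, 0.251, -0.802, 2.141, 0.489, 0.522, -0.556] w 0.177
bar axis x,z,slopes [-0.0017 -0.0006  0.0007 -0.0009] 2588 end y 0.1010876930227955
```

>>> {"fn": "jog_arm", "kwargs": {"increments": [[0,-0.0005,-0.0012,0,0,0,-1],[0,-0.0005,-0.0012,0,0,0,-1],[0,-0.0005,-0.0012,0,0,0,-0.6],[0,-0.0005,-0.0012,0,0,0,-0.4],[0,-0.0005,-0.0012,0,0,0,-0.2]]}}

```text
clock: 19.65
position: [0.533, -0.0165, 0.0609]
ee_rot: [0.724, 0.668, 0.117, 0.126]
ft_force: [0.8, 0.6, -0.0]
grip_width: 0.397
grasp_force: 0.0
```

>>> {"fn": "jog_arm", "kwargs": {"increments": [[0,0,0,0,0,0,-0.1],[0,0,0,0,0,0,-0.1],[0,0,0,0,0,0,-0.1]]}}

```text
clock: 19.9
position: [0.5332, -0.0165, 0.0612]
ee_rot: [0.724, 0.668, 0.118, 0.127]
ft_force: [-0.2, 0.3, 0.3]
grip_width: 0.449
grasp_force: 0.0
```

```bash
python3 meas.py
python3 - <<'E'
import cv2
cv2.imwrite("pics/c7.png",cv2.resize(cv2.imread("pics/w6.png")[0:280,60:400],(680,560)))
E
```

```text
inc [-0.0001  0.0063 -0.0012] [-0.0018 -0.0006 -0.0008] t 19.9 F [-0.2  0.3  0.3] pos [ 0.5332 -0.0165  0.0612] z [ 0.339 -0.026 -0.94 ] j [0.671, 0.249, -0.804, 2.146, 0.483, 0.522, -0.551] w 0.449
bar axis x,z,slopes [-0.0018 -0.0002  0.0006 -0.0047] 2595 end y 0.10119691665443897
```

>>> {"fn": "jog_arm", "kwargs": {"increments": [[0,0,-0.008,0,0,0,-0.1],[0,0,-0.025,0,0,0,-0.1],[0,0,-0.05,0,0,0,-0.1],[0,0,-0.085,0,0,0,-0.1],[0,0,-0.12,0,0,0,-0.1]]}}

```text
clock: 20.37
position: [0.4918, -0.0123, 0.1745]
ee_rot: [0.723, 0.669, 0.118, 0.125]
ft_force: [0.2, -1.2, 0.5]
grip_width: 0.448
grasp_force: 0.0
```

>>> {"fn": "jog_arm", "kwargs": {"increments": [[0,-0.03,-0.02,0,0,0,-0.1],[0,-0.07,-0.03,0,0,0,-0.1],[0,-0.07,-0.03,0,0,0,-0.1],[0,-0.07,-0.03,0,0,0,-0.1]]}}

```text
clock: 20.7
position: [0.4153, -0.0081, 0.179]
ee_rot: [0.723, 0.668, 0.117, 0.129]
ft_force: [1.0, 0.1, 0.1]
grip_width: 0.451
grasp_force: 0.0
```

Run:
```python
from bar import *
from h import *
from workcell import optics,get_obs
print(get_obs()["position"],get_obs()["ft_force"])
ims=[]
for n in("wrist","top","scene"):
    c=optics.camera(n); np.savez(n+"8.npz",**c); ims.append(c["color"][:,:,::-1]); X=cloud(c).reshape(-1,3)
    L=np.c_[(X-seat)@ex,(X-seat)@ey,X[:,2]-.055]
    B=L[(abs(L[:,1])<.104)&(abs(L[:,0])<.014)&(L[:,2]>-.006)&(L[:,2]<.014)&~((abs(L[:,1])>.063)&(abs(L[:,1])<.087))]
    if len(B)<50: print(n,len(B)); continue
    o=least_squares(lambda p:np.hypot(B[:,0]-p[0]-p[2]*(B[:,1]),B[:,2]-p[1]-p[3]*B[:,1])-.009,[0,0,0,0],loss="soft_l1",f_scale=.001); print(n,len(B),o.x.round(4),"ends",np.percentile(B[:,1],[.5,99.5]).round(4))
    for s in(-1,1):
        C=L[(abs(L[:,1]-s*.076)<.009)&(abs(L[:,0])<.03)&(L[:,2]>.01)&(L[:,2]<.045)]
        if len(C): print("  clip",s,len(C),np.percentile(C[:,0],[2,98]).round(4),np.percentile(C[:,1],[2,98]).round(4),"jaw pts over slot",((abs(C[:,0]+.002)<.01)).sum())
w=ims[0]; t=ims[1][100:200,200:340]
cv2.imwrite("pics/c8.png",np.hstack([cv2.resize(w,(480,360)),cv2.resize(ims[2][170:270,190:280],(320,360))]))
```

```text
[ 0.41531862 -0.00814471  0.17904103] [1.02373031 0.08901966 0.08658343]
wrist 2543 [-0.0019 -0.0003 -0.0026  0.0043] ends [-0.0621  0.1006]
  clip -1 388 [-0.0077  0.0247] [-0.0802 -0.0671] jaw pts over slot 30
  clip 1 1093 [-0.0262  0.0236] [0.0692 0.0834] jaw pts over slot 45
top 399 [-0.0024  0.0011  0.006  -0.0032] ends [-0.0985  0.1   ]
  clip -1 105 [-0.0267  0.0236] [-0.0828 -0.0674] jaw pts over slot 27
  clip 1 93 [-0.0261  0.0247] [0.0687 0.082 ] jaw pts over slot 20
scene 260 [-0.0028 -0.002   0.0101  0.0267] ends [0.0041 0.102 ]
  clip -1 13 [-0.0263 -0.0222] [-0.079  -0.0677] jaw pts over slot 0
  clip 1 172 [-0.0252  0.0249] [0.0691 0.0842] jaw pts over slot 36
```

View pics/c8.png

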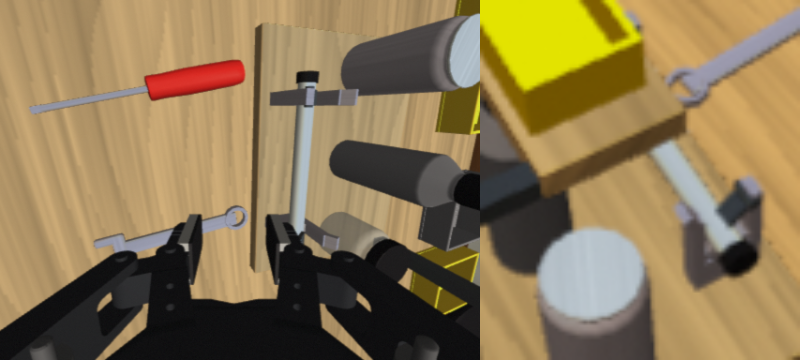

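```bash
python3 -c "
from workcell import workorder
print(workorder.hand_in())"
```

```text
the job is handed in; nothing more can be done
None
```

The job is handed in. The bottle stands upright in the bay within about 1 mm of its mark. The bar is level in both fork clips and centred to about 1 mm, with both jaws back over it. The can and the jar looked undisturbed, and the robot was clear of everything at 20.7 s. No verdict came back.

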